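Edge the tablet off the caddy and stand it in its holder

TASK

Ease the tablet lying flat on the white caddy out towards you until about a third of it hangs over the rim, then pinch it by that overhanging edge and lift it off. Stand it in the middle of the aluminium tablet stand, screen facing out and the long way across, its free edge on the ledge and its back against the rest, and let go only once it stands on the ledge. Do not swing the caddy round, shift the remotes, the battery tester or the trinket box, or let the tablet touch the cabinet top.

Things in the scene. Friction and masses are not known exactly. Their poses are not given: they have to be found in the camera images.
- tablet: Small tablet: dark flat slab 96 mm deep (its x), 150 mm wide (its y), 9 mm thick (its z), about 0.22 kg, screen on its top (+z) face; too wide either way for the fingers to span. Origin: centre of its underside (back face). Starts flat on the caddy, screen up, its -x long edge towards the robot (within 0.4 rad), the middle of that edge 15 to 28 mm inside the rim
- tablet_near (a point): Middle of the tablet's -x long edge (the edge towards the robot at the start), half-way up its thickness, 48 mm from its centre
- tablet_far (a point): Middle of the tablet's +x long edge (the edge away from the robot at the start), half-way up its thickness, 48 mm from its centre. At the start at least 35 mm of the caddy top behind it are clear
- caddy: Revolving caddy of white melamine, fixed by its foot. Round flat top without lip, radius 140 mm, 18 mm thick, upper face 95 mm above the origin; column 60 to 100 mm thick; round foot, radius 100 mm, 12 mm high. Under the rim 65 mm are free above the foot, 77 mm beyond it. Origin: centre of the foot's underside, at the height of the cabinet top; z up through the centre
- caddy_top (a joint): Turn of the caddy's round top about its centre, rad, 0 at the start; the bearing is stiff (0.5 N m of friction) and stays where it is left
- stand: Tablet stand of bent aluminium, 100 mm wide (y), fixed; it faces away from the robot: +x is its front. Origin: under its middle, at the height of the cabinet top. Its rest, a 52 mm long plate, leans back towards -x, 30 degrees from vertical. With the tablet well seated, the tablet's origin is at x = 11, y = 0, z = 56 mm in this frame and its z axis 60 degrees from vertical, towards +x
- stand_foot (a point): Inner corner where the front face of the stand's rest meets its ledge, middle of the width, 14 mm above the cabinet top: the lower back edge of the tablet belongs here. The ledge is square to the rest and 18 mm deep, and ends in a lip 11 mm high (along the rest)
- stand_top (a point): Middle of the upper edge of the rest's front face, 52 mm up the rest from stand_foot; a seated tablet stands 44 mm above it, measured along the rest
- table: Glossy grey lounge cabinet on which everything stands; its top is the work surface at height 0
- remote_black: Black remote 130 x 40 x 16 mm lying crosswise on the far half of the caddy, behind the tablet, its long side facing it; origin at the centre of its underside. Leave alone
- remote_silver: Silver remote 130 x 40 x 16 mm lying on the cabinet to the right of the caddy; origin at the centre of its underside. Leave alone
- tester: Yellow battery tester, 70 x 44 x 26 mm (to the top of its red button 28), on the left or right part of the caddy; origin at the centre of its underside. Leave alone
- trinket_box: Blue ceramic trinket box with a hinged, brass-edged lid, shut, 50 x 66 x 40 mm with a small knob to 49 mm, on the other side of the caddy; origin at the centre of its underside. Leave alone
Not all that is in view belongs to the job. There is more than one size of the tablet; the one meant has the size given above. Several things look just like the stand: the one meant starts nearest to the robot's base.

How it is judged (in metres and radians):
On the way, in this order (a step that is already met when the one before it is completed fails the run):
1. The tablet lies flat on the caddy with its near edge more than 20 mm out over the rim (horizontal distance between tablet_near and caddy above 0.16 m and angle between tablet's own z axis and vertical below 0.12 rad and contact force between tablet and caddy above 0.3 N), for 0.1 s.
2. The tablet is held between the fingers, lifted clear of the caddy (contact force between the fingers and tablet above 1 N and contact force between tablet and caddy below 0.01 N and height (world z) of tablet above 0.12 m), for 0.2 s.
3. The tablet, still held, stands on the stand's ledge (z of tablet in the frame of stand between 0.0446 and 0.0666 m and x of tablet in the frame of stand between -0.004 and 0.026 m and y of tablet in the frame of stand between -0.02 and 0.02 m and angle between tablet's own z axis and vertical between 0.84 and 1.22 rad and angle between the y axis of tablet and the y axis of stand, either way round below 0.17 rad and contact force between the fingers and tablet above 0.5 N and contact force between tablet and stand above 0.2 N), for 0.05 s.
At the end, for the whole second after the job is handed in: The tablet stands the long way across in the stand, screen out, let go and at rest: its origin within 11 mm in height, 15 mm front to back and 20 mm sideways of the well-seated place, its face 48 to 70 degrees from level (the rest: 60), square to the stand within 10 degrees (z of tablet in the frame of stand between 0.0446 and 0.0666 m and x of tablet in the frame of stand between -0.004 and 0.026 m and y of tablet in the frame of stand between -0.02 and 0.02 m and angle between tablet's own z axis and vertical between 0.84 and 1.22 rad and angle between the y axis of tablet and the y axis of stand, either way round below 0.17 rad and contact force between tablet and stand above 0.5 N and contact force between the fingers and tablet below 0.01 N and linear speed of tablet below 0.02 m/s and angular speed of tablet below 0.1 rad/s); the robot touches nothing.
It fails at once if a remote, the battery tester or the trinket box is shifted more than 30 mm (distance of any of remote_black, remote_silver, tester, trinket_box from where it was at the start of the episode above 0.03 m).
It fails at once if the caddy's top turned more than 0.2 rad (value of joint caddy_top above 0.2 rad or value of joint caddy_top below -0.2 rad).
It fails at once if the tablet touches the cabinet top (contact force between tablet and table above 0.05 N).
It also fails if it takes over 72 s, if anything falls off the work surface, if the arm or the gripper's body presses on something with over 40 N, if the wrist force passes 120 N, or if a joint passes its speed limit or range.

ROBOT

A 6-joint arm with a two-finger parallel gripper is mounted at the origin on the work surface. World frame = base frame: x ahead of the robot, y to its left, z up, the work surface at z = 0. Lengths are in m, angles in degrees, forces in N, time in s.
With the tool pointing down it reaches from about 0.3 to 0.75 m from the base axis. Payload 8.5 kg.
Tool frame: the origin (TCP) lies at the very end of the fingers, on their centre line; the grasp point (between the pads) lies 19 mm behind it (grip_depth is the distance from the TCP to the grasp point, in m); z points along the fingers, y is the direction in which the jaws open and shut (so a half turn about z gives the same grasp; the last joint's range is limited). The gripper opens to 85 mm and grips with 20 to 120 N. Pads are 22 mm wide; open, the fingers measure 114 mm over their backs; the gripper's body (76 mm by 85 mm) begins 54 mm behind the grasp point. The pads swing forward as they close: fully open they stand 13 mm farther back than shut.
Start: joints at [-87.622, 21.807, 74.336, -0, 83.858, -12.336], TCP at [0.14, -0.532, 0.231] pointing down, gripper open.
Joint ranges: [-178.18, 178.18], [-50.72, 133.34], [12.68, 142.11], [-81.47, 261.47], [9.98, 163.14], [-165.26, 165.26]. Speed limits (degrees/s): [136.94, 136.94, 180, 180, 180, 180].

INTERFACE

Orientations are given as a 3x3 rotation matrix whose columns are the frame's x, y, z axes.
In Python, from rig import observe, get_image, close_job, silhouettes, grip_depth gives the robot as it stands. The module is installed in compiled form; this text tells all that it offers.
- The arm moves only by the shell command python3 -m crank 'ROWS' [FORCE]. ROWS is a JSON object of lists of equal length, an entry for each row: "slide": the shift along the tool's x, y, z in m, a list of three; "roll": the turn about the tool's z in rad; "grip": the finger opening in m, from 0 to 0.0854. A call has exactly 8 rows; each row is the pose to reach, as a shift and turn from the pose commanded when the call began, along the tool's axes at that moment; what a row does not reach only later rows make up. A row lasts 1/10 s, in which the tool goes at most 50 mm and 8.59 degrees, less where a joint would pass 70% of its speed; a pose out of reach is approached as far as the arm can. A call with a gripper value outside its range is refused whole. The fingers move at their own pace and stop on an object; FORCE is the grip in N (left out, the last holds). Time passes only in rows, so rows that repeat a pose let the fingers close, or fill a call up. It gives the time, the measured TCP pose, the force and the opening at its end, in the units of the state.
- observe(): the state, without advancing time (a new reading comes with each control period).
- get_image(name): name is "side" or "top" or "wrist"; returns a dict with "frame" (420x560x3 uint8, red, green, blue), "fx", "fy", "cx", "cy" (pixels), "xyz" and "rotation" of the camera in the world. Camera axes: x right, y down, z forward; pixel columns grow to the right and rows downward; lengths in m; the calibration is good to about 2 mm. A picture is of the moment at which its call begins. There is no depth.
- close_job(): hands the job in, once; it reports no verdict.
Trained networks look in a picture, given as the dict that the camera call returned (one of the last four; its "shot" number tells which), for a name from the list of things; names that differ only in an ending like _2 or _b are one class to them, and where a whole thing is asked for, a point or a joint stands for the part that bears it (a point fixed in the world has none). Each returns a list of dicts, best first, with "confidence" (0 to 1); they miss things now and then, are a little off and sometimes report something else, mostly with a low value. They report only what shows in the picture. A call takes as long as a camera call. They do not tell look-alikes from the thing itself.
- silhouettes(target, picture): "pixels" (420x560 bool, what is visible of it) and "box" ([centre column, centre row, width, height] in pixels, round what is visible of it).
The state is a dict: "time_s": time; "q": joint angles; "qvel": joint speeds; "joint_efforts": joint torques, N m; "position": TCP position; "tool_rot": TCP orientation; "ft_force": force on the tool from outside, world axes, zero at the start; "wrist_torque": the same for the moment, N m; "grip_width": finger opening in m.
Only numpy, scipy, OpenCV 4.12 (cv2) and the standard library are available. Lean on these libraries where they do the work, as an engineer would, in place of code of your own. Each camera call takes 0.05 s, during which the arm holds its last target.

## Working session

There is one attempt and no reset: what is moved stays moved. The work goes in short steps, Python scripts to look and compute and a shell command to move; the robot and the scene stay as the last step left them, time stands still between calls to the robot, and variables do not carry over. Pictures are saved under pics/ and viewed, and the job is handed in when it is done.

```bash
ls; mkdir -p pics
python3 - <<'E'
from rig import *
import cv2,json
o=observe();print({k:(v if not hasattr(v,'tolist') else v.tolist()) for k,v in o.items()}); print(grip_depth)
for n in ["side","top","wrist"]:
    p=get_image(n);cv2.imwrite(f"pics/{n}0.png",p["frame"][:,:,::-1]);print(n,p["fx"],p["fy"],p["cx"],p["cy"],p["xyz"],p["rotation"],p["shot"])
E
```

```text
pics
{'time_s': 0.0, 'q': [-87.62254969555819, 21.842324989565668, 74.38528890061805, -0.0004126202940408851, 83.85674106800768, -12.337543066408672], 'qvel': [-0.011698995357446323, 0.036364416506522876, -0.07556677276020855, 0.1681976342020019, 0.005198878093077939, -0.05197836992899349], 'joint_efforts': [0.0015255960897775367, -44.84579801559448, -23.12705397605896, -0.00013831177056999877, 0.0048100389540195465, 2.073489667964168e-05], 'position': [0.1396733918673999, -0.531671115642066, 0.23069611015546632], 'tool_rot': [[0.9672011287371909, 0.25401175546521226, -6.822745084836898e-05], [0.25401157839670635, -0.967200059481784, 0.0014707069208856718], [0.0003075872522301709, -0.0014397999564021787, -0.9999989161824964]], 'ft_force': [-0.5313174838387987, -0.4995503850951341, 0.435323761688649], 'wrist_torque': [0.007157104644546247, 0.010790534657136412, -0.013057886078097703], 'grip_width': 0.08564175608503798}
0.0187
side 546.417341227957 546.417341227957 283.01686408057896 206.9220120867953 [0.43764647 0.97743783 1.20078724] [[-0.99672609 -0.0539447   0.06022523]
 [-0.08045781  0.73527105 -0.6729807 ]
 [-0.00797812 -0.67562301 -0.73720411]] 1
top 426.7594228855238 426.7594228855238 281.95164710098754 208.28201210086925 [ 0.409305   -0.02006693  1.0362139 ] [[-8.35585187e-03 -9.90462638e-01  1.37527969e-01]
 [-9.99964378e-01  8.44045916e-03  3.20314641e-05]
 [-1.19252518e-03 -1.37522803e-01 -9.90497883e-01]] 2
wrist 337.7939859444552 337.7939859444552 277.68051747320834 211.37472664156806 [ 0.21349526 -0.51270194  0.37320446] [[ 2.54111345e-01 -9.23408227e-01 -2.87653736e-01]
 [-9.67174634e-01 -2.42860365e-01 -7.47801453e-02]
 [-8.07089767e-04  2.97213880e-01 -9.54810588e-01]] 3
```

View pics/top0.png

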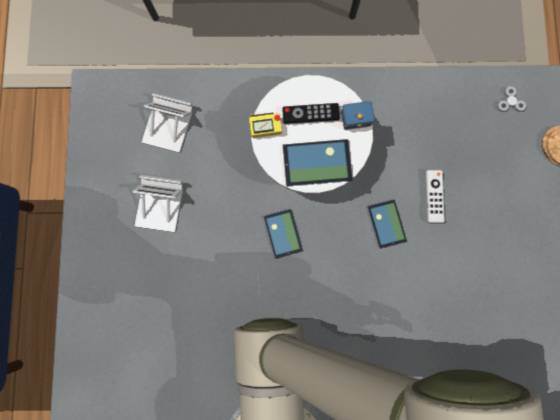

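View pics/side0.png

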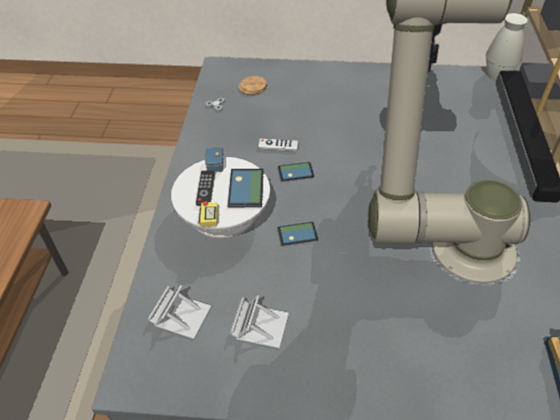

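View pics/wrist0.png

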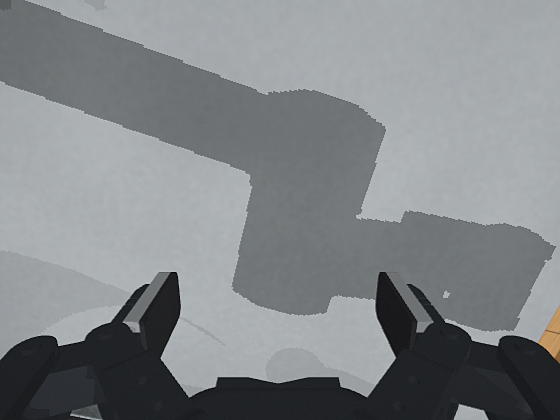

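Top view: the 150 mm tablet lies on the caddy at about (318,161), with two smaller look-alike tablets on the cabinet. The nearer stand is at about (159,200), and the other one at (167,120). Next I'll measure these.

```bash
cat > h.py <<'E'
import numpy as np,cv2
from rig import *
def ray(p,uv):
    uv=np.atleast_2d(uv).astype(float)
    d=np.c_[(uv[:,0]-p["cx"])/p["fx"],(uv[:,1]-p["cy"])/p["fy"],np.ones(len(uv))]
    return np.array(p["xyz"]),d@np.array(p["rotation"]).T
def onz(p,uv,z):
    c,d=ray(p,uv); return c+d*((z-c[2])/d[:,2])[:,None]
def proj(p,X):
    X=np.atleast_2d(X); c=(X-np.array(p["xyz"]))@np.array(p["rotation"])
    return np.c_[c[:,0]/c[:,2]*p["fx"]+p["cx"],c[:,1]/c[:,2]*p["fy"]+p["cy"]]
def save(p,n,box=None,s=1):
    f=p["frame"][:,:,::-1]
    if box: f=f[box[1]:box[3],box[0]:box[2]]
    f=cv2.resize(np.ascontiguousarray(f),None,fx=s,fy=s,interpolation=cv2.INTER_CUBIC); cv2.imwrite(f"pics/{n}.png",f)
def rectz(p,m,z):
    ys,xs=np.nonzero(m); 
    c=max(cv2.findContours(m.astype(np.uint8),cv2.RETR_EXTERNAL,cv2.CHAIN_APPROX_NONE)[0],key=cv2.contourArea)[:,0,:]
    P=onz(p,c,z)[:,:2]; r=cv2.minAreaRect((P*1000).astype(np.float32)); return r,cv2.boxPoints(r)
E
python3 - <<'E'
from h import *
for cam in ["top","side"]:
    p=get_image(cam); print(cam)
    for t,z in [("tablet",.104),("caddy",.095),("stand",0),("remote_black",.111),("tester",.121),("trinket_box",.135),("remote_silver",.016)]:
        for s in silhouettes(t,p):
            if s["confidence"]<.2: continue
            r,b=rectz(p,s["pixels"],z)
            print(t,round(s["confidence"],2),np.round(s["box"]),np.round(r[0]),np.round(r[1]),round(r[2]),np.round(b).tolist())
            if t=="caddy":
                c=max(cv2.findContours(s["pixels"].astype(np.uint8),0,1)[0],key=cv2.contourArea)[:,0,:]
                P=onz(p,c,z)[:,:2]; print("  encl",cv2.minEnclosingCircle((P*1000).astype(np.float32)))
    save(p,cam+"_stand",(100,60,220,260) if cam=="top" else (130,270,310,370),4 if cam=="side" else 3)
E
```

```text
top
tablet 0.95 [387. 224.  38.  51.] [ 503. -249.] [97. 64.] 15 [[448.0, -230.0], [465.0, -292.0], [558.0, -268.0], [542.0, -206.0]]
tablet 0.89 [316. 162.  68.  43.] [641. -98.] [ 99. 150.] 4 [[586.0, -28.0], [598.0, -177.0], [696.0, -169.0], [685.0, -20.0]]
tablet 0.81 [282. 230.  38.  50.] [483. -20.] [96. 62.] 15 [[429.0, -2.0], [444.0, -62.0], [537.0, -38.0], [521.0, 22.0]]
caddy 0.6 [312. 137. 124. 116.] [659. -88.] [171. 274.] 1 [[572.0, 48.0], [575.0, -226.0], [746.0, -225.0], [744.0, 50.0]]
  encl ((707.0164794921875, -87.95106506347656), 137.8096923828125)
stand 0.69 [167. 124.  50.  57.] [776. 273.] [118. 132.] 76 [[697.0, 232.0], [825.0, 200.0], [854.0, 314.0], [726.0, 347.0]]
remote_black 0.86 [309. 115.  63.  22.] [753. -85.] [ 46. 130.] 2 [[728.0, -21.0], [733.0, -151.0], [779.0, -150.0], [773.0, -19.0]]
tester 0.86 [268. 126.  28.  23.] [725.  16.] [55. 69.] 5 [[695.0, 48.0], [701.0, -21.0], [755.0, -16.0], [749.0, 53.0]]
remote_silver 0.62 [434. 196.  20.  51.] [ 578. -388.] [ 43. 128.] 89 [[514.0, -408.0], [642.0, -410.0], [643.0, -368.0], [515.0, -366.0]]
remote_s
[... 789 characters left out ...]
9.0], [637.0, 321.0], [506.0, 341.0]]
remote_black 0.68 [206. 190.  19.  40.] [749. -78.] [ 47. 146.] 5 [[719.0, -7.0], [732.0, -152.0], [779.0, -148.0], [766.0, -3.0]]
tester 0.86 [208. 215.  20.  26.] [723.  31.] [48. 86.] 5 [[695.0, 71.0], [703.0, -14.0], [751.0, -10.0], [743.0, 76.0]]
trinket_box 0.6 [212. 160.  16.  25.] [ 738. -167.] [ 52. 100.] 9 [[705.0, -121.0], [720.0, -220.0], [771.0, -212.0], [756.0, -113.0]]
remote_silver 0.62 [276. 144.  45.  15.] [ 572. -382.] [ 53. 129.] 89 [[507.0, -408.0], [636.0, -410.0], [637.0, -357.0], [508.0, -355.0]]
remote_silver 0.6 [215. 160.  17.  24.] [ 770. -296.] [ 61. 114.] 9 [[731.0, -244.0], [749.0, -357.0], [809.0, -348.0], [791.0, -235.0]]
```

```bash
python3 -m crank '{"slide":[[0,0,0],[0,0,0],[0,0,0],[0,0,0],[0,0,0],[0,0,0],[0,0,0],[0,0,0]],"roll":[0.1,0.2,0.25,0.25,0.25,0.25,0.25,0.25],"grip":[0.04,0.04,0.04,0.04,0.04,0.04,0.04,0.04]}'; python3 -c "
from rig import *
o=observe();print(o['q'],o['position'],o['tool_rot'],o['time_s'],o['grip_width'])"
```

```text
time_s: 1.75
position: [0.1397, -0.532, 0.2313]
tool_rot: [[1.0, 0.007, -0.0], [0.007, -1.0, -0.0], [-0.0, 0.0, -1.0]]
ft_force: [-0.4, 0.6, 0.7]
grip_width: 0.0402
[-8.76226866e+01  2.18058214e+01  7.43349548e+01 -1.87799411e-04
  8.38581146e+01  1.96591638e+00] [ 0.13968469 -0.53195007  0.23133481] [[ 9.99974220e-01  7.18052065e-03 -2.45306315e-06]
 [ 7.18052060e-03 -9.99974220e-01 -1.94780921e-05]
 [-2.59286275e-06  1.94599757e-05 -1.00000000e+00]] 1.75 0.040204982633366214
```

Commands only slide and roll the tool, so I need to know what happens to the tilt at the edge of the reach. I'll test that in free space on the way to the caddy.

```bash
python3 -m crank '{"slide":[[0.05,0,0],[0.10,0,0],[0.15,0,0],[0.20,0,0],[0.25,0,0],[0.3,0,0],[0.35,0,0],[0.4,0,0]],"roll":[0,0,0,0,0,0,0,0],"grip":[0.04,0.04,0.04,0.04,0.04,0.04,0.04,0.04]}';python3 -m crank '{"slide":[[0.05,0,0],[0.10,0,0],[0.15,0,0],[0.20,0,0],[0.2,0,0],[0.2,0,0],[0.2,0,0],[0.2,0,0]],"roll":[0,0,0,0,0,0,0,0],"grip":[0.04,0.04,0.04,0.04,0.04,0.04,0.04,0.04]}'; python3 -c "
from rig import *
o=observe();print(o['q'],o['position'],o['tool_rot'],o['time_s'],o['grip_width'])"
```

```text
time_s: 2.55
position: [0.5416, -0.5287, 0.2314]
tool_rot: [[1.0, 0.007, 0.0], [0.007, -1.0, -0.0], [0.0, 0.0, -1.0]]
ft_force: [-0.4, -1.5, 0.1]
grip_width: 0.04
time_s: 3.35
position: [0.6732, -0.4824, 0.2003]
tool_rot: [[1.0, 0.005, 0.027], [0.006, -1.0, -0.02], [0.027, 0.02, -0.999]]
ft_force: [-0.2, -0.1, 0.9]
grip_width: 0.0399
[-43.85666004  56.29978484  12.70440327   0.26329981 109.11713938
  45.91244315] [ 0.67324812 -0.48239938  0.20027948] [[ 0.99963068  0.00534317  0.02664493]
 [ 0.00586594 -0.99979107 -0.01958063]
 [ 0.02653474  0.0197297  -0.99945317]] 3.35 0.039882000200111074
```

```bash
python3 -m crank '{"slide":[[-0.05,0,0],[-0.10,0,0],[-0.10,-0.05,0],[-0.10,-0.10,0],[-0.1,-0.15,0],[-0.1,-0.20,0],[-0.1,-0.2,0],[-0.1,-0.2,0]],"roll":[0,0,0,0,0,0,0,0],"grip":[0.0,0.0,0.0,0.0,0.0,0.0,0.0,0.0]}'; python3 -c "
from rig import *
o=observe();print(o['q'],o['position'],o['tool_rot'],o['time_s'],o['grip_width'])"
```

```text
time_s: 4.15
position: [0.5726, -0.282, 0.1942]
tool_rot: [[1.0, 0.007, 0.027], [0.008, -1.0, -0.02], [0.027, 0.02, -0.999]]
ft_force: [-0.3, -1.0, 0.4]
grip_width: 0.0002
[-3.68436089e+01  3.13900738e+01  6.42628505e+01  2.61025343e-02
  8.24290874e+01  5.27253995e+01] [ 0.57255635 -0.28203713  0.19418125] [[ 0.99960801  0.00720029  0.02705518]
 [ 0.0077349  -0.99977586 -0.01970769]
 [ 0.02690722  0.01990923 -0.99943966]] 4.15 0.00017946965832791705
```

The reached pose becomes the new commanded pose, so tilt gained at the edge of the reach stays. That lets me build up a sideways-pointing tool later. The push comes first, with the tool down. I'll measure the stand's yaw in the pictures I already have and work out the approach.

View pics/top_stand.png

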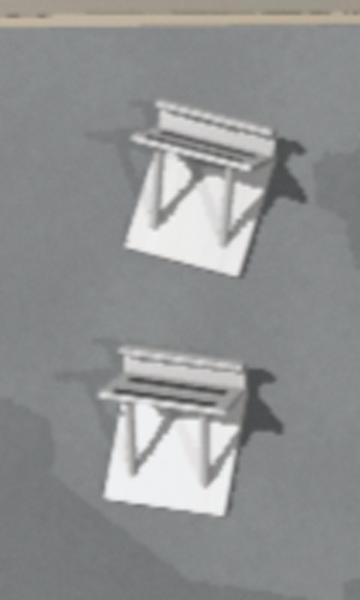

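View pics/side_stand.png

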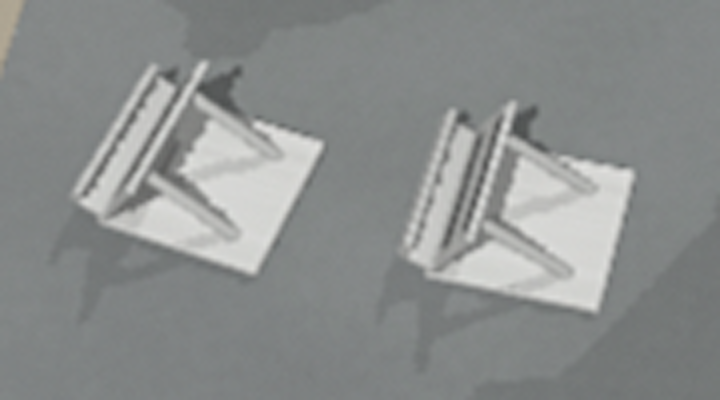

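```bash
cat >> h.py <<'E'
def tool(target):
    o=observe(); R=np.array(o['tool_rot']); return R.T@(np.array(target)-np.array(o['position']))
E
python3 -c "
from h import *
print(tool([.71,-.0915,.165]),tool([.71,-.0915,.098]))"
```

```text
[ 0.13807838 -0.19008576  0.02912841] [ 0.13627559 -0.19141968  0.09609087]
```

The nearer stand's base and rest edges drop about 8° to the right in the top view, so its yaw is about −8°, while the tablet's is +4.5°. I'll turn the tablet to about −8° during the push.

```bash
python3 -m crank '{"slide":[[0.028,-0.038,0.004],[0.056,-0.076,0.010],[0.084,-0.114,0.016],[0.112,-0.152,0.022],[0.138,-0.190,0.029],[0.138,-0.190,0.029],[0.138,-0.190,0.029],[0.138,-0.190,0.029]],"roll":[0,0,0,0,0,0,0,0],"grip":[0.03,0.03,0.03,0.03,0.03,0.03,0.03,0.03]}' 40; python3 -c "
from h import *
p=get_image('wrist');save(p,'w1')
p=get_image('top');save(p,'t1',(220,60,420,210),4)
o=observe();print(o['q'],o['position'],o['tool_rot'])
print(tool([.711,-.0915,.097]))"
```

```text
time_s: 4.95
position: [0.71, -0.094, 0.1641]
tool_rot: [[1.0, 0.004, 0.026], [0.005, -1.0, -0.019], [0.026, 0.019, -0.999]]
ft_force: [0.2, -0.3, 0.4]
grip_width: 0.0299
[-16.76015463  40.8868984   50.97559821  -0.59826246  86.38685596
  73.0224321 ] [ 0.70979124 -0.09384968  0.16443656] [[ 0.99964726  0.00404526  0.02624878]
 [ 0.00453927 -0.99981318 -0.01878807]
 [ 0.02616787  0.01890059 -0.99947887]]
[-0.00054567 -0.00361895  0.067389  ]
```

View pics/w1.png

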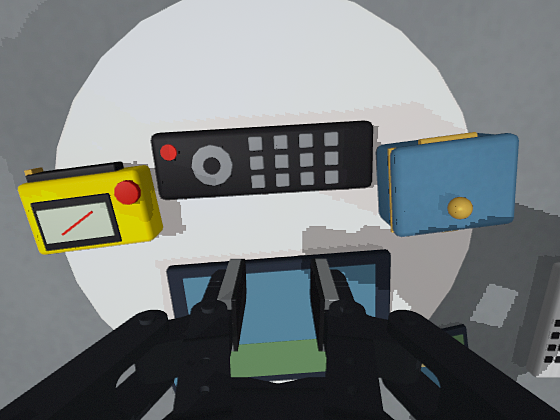

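View pics/t1.png

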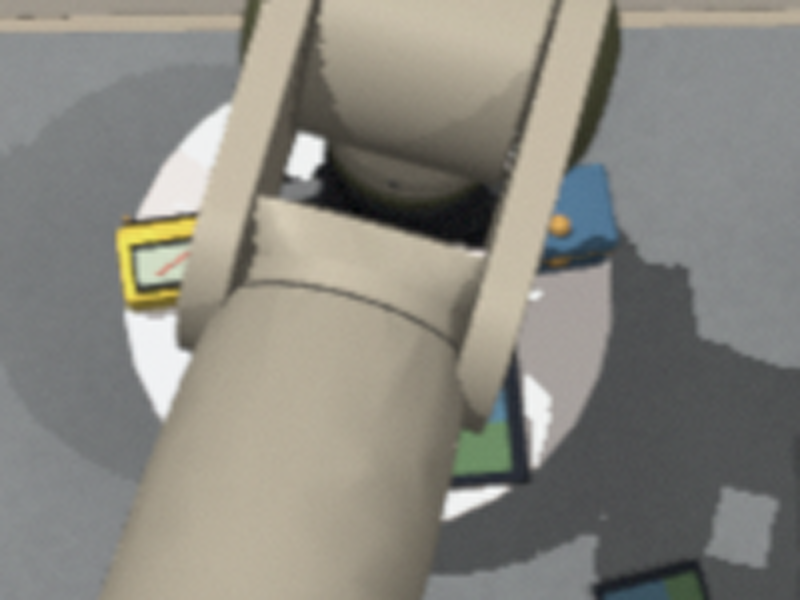

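Wrist view: the tablet's far edge runs (168,266) to (390,252), and the remote's near edge (160,198) to (373,187). I'll locate both on their planes.

```bash
python3 -c "
from h import *
p=get_image('wrist')
print(onz(p,[(170,266),(390,252)],.104),onz(p,[(160,199),(373,187)],.095))
print(proj(p,[[.711,-.0915,.097],[.6885,-.0935,.104]]))
o=observe();print(o['position'])
print(p['xyz'],p['rotation'])
"
```

```text
[[ 0.68724988 -0.02468013  0.104     ]
 [ 0.69657985 -0.16905385  0.104     ]] [[ 0.73025823 -0.0192126   0.095     ]
 [ 0.73819201 -0.15706576  0.095     ]]
[[271.8494318  228.01173924]
 [274.92987136 263.80400852]]
[ 0.70978217 -0.09357773  0.16442186]
[ 0.78233527 -0.09100022  0.30873228] [[ 0.0041882  -0.96221768 -0.27224916]
 [-0.99980804  0.00118164 -0.01955706]
 [ 0.01913985  0.27227881 -0.96202802]]
```

```bash
python3 -m crank '{"slide":[[0.001,0.002,0.03],[0.001,0.002,0.05],[0.001,0.002,0.06],[0.001,0.002,0.067],[0.001,0.002,0.067],[0.001,0.002,0.067],[0.001,0.002,0.067],[0.001,0.002,0.067]],"roll":[0,0,0,0,0,0,0,0],"grip":[0.03,0.03,0.03,0.03,0.03,0.03,0.03,0.03]}' 40; python3 -c "
from h import *
p=get_image('wrist');save(p,'w2')
print(tool([.645,-.107,.097]))"
```

```text
time_s: 5.9
position: [0.7131, -0.095, 0.0979]
tool_rot: [[1.0, 0.007, 0.027], [0.007, -1.0, -0.019], [0.027, 0.019, -0.999]]
ft_force: [-0.1, -0.3, 0.3]
grip_width: 0.0297
[-0.06805997  0.01150006 -0.00092016]
```

View pics/w2.png

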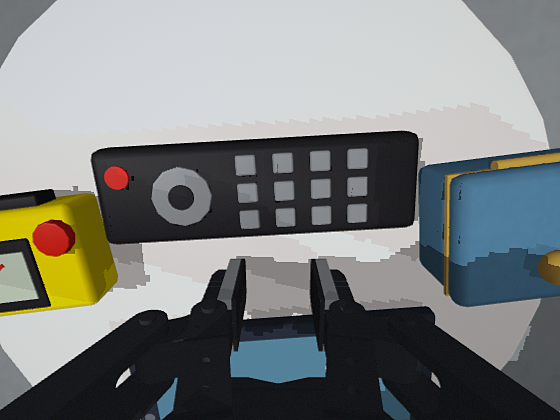

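```bash
python3 -m crank '{"slide":[[-0.01,0.001,0.001],[-0.018,0.002,0.001],[-0.025,0.004,0.001],[-0.031,0.006,0.001],[-0.037,0.007,0.001],[-0.043,0.009,0.001],[-0.049,0.010,0.001],[-0.055,0.010,0.001]],"roll":[0,0.02,0.05,0.08,0.11,0.14,0.14,0.14],"grip":[0.03,0.03,0.03,0.03,0.03,0.03,0.03,0.03]}' 40; python3 -c "
from h import *
p=get_image('wrist');save(p,'w3')
q=get_image('side');save(q,'s3',(150,120,350,270),4)
s=silhouettes('tablet',q)
for x in s: 
  r,b=rectz(q,x['pixels'],.104);print(round(x['confidence'],2),np.round(x['box']),np.round(r[0]),np.round(r[1]),round(r[2],1),np.round(b).tolist())
print(observe()['position'])"
```

```text
time_s: 6.75
position: [0.6577, -0.1056, 0.095]
tool_rot: [[0.991, -0.133, 0.027], [-0.133, -0.991, -0.018], [0.029, 0.015, -0.999]]
ft_force: [5.3, 0.3, 4.1]
grip_width: 0.0299
0.8 [297. 169.  36.  14.] [ 500. -169.] [92. 67.] 15.6 [[447.0, -149.0], [465.0, -213.0], [554.0, -188.0], [536.0, -124.0]]
0.68 [297. 234.  40.  23.] [480.  64.] [101.  65.] 14.6 [[423.0, 83.0], [440.0, 20.0], [537.0, 45.0], [521.0, 108.0]]
0.57 [261. 190.  40.  45.] [594. -92.] [157.  96.] 82.8 [[537.0, -163.0], [632.0, -175.0], [652.0, -20.0], [556.0, -8.0]]
[ 0.6570147  -0.10550122  0.09491463]
```

View pics/w3.png

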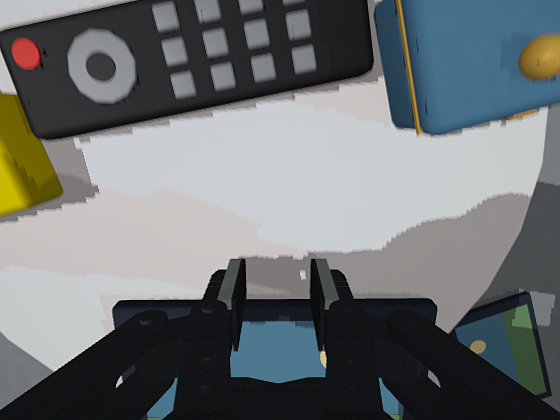

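View pics/s3.png

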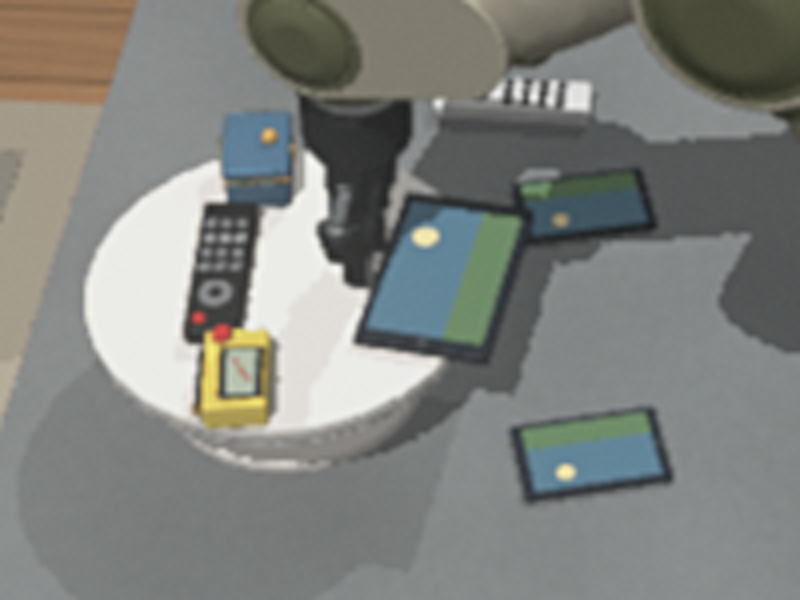

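Side view: the tablet is now square to the fingers, at about (0.594, −0.092) with yaw −7.5°, and its near edge is about 0.160 m from the centre. I'll push another 10 mm, then back off and rise.

```bash
python3 -m crank '{"slide":[[-0.005,0,-0.001],[-0.011,0,-0.001],[-0.011,0,-0.001],[0.01,0,-0.003],[0.015,0,-0.03],[0.015,0,-0.07],[0.015,0,-0.115],[0.015,0,-0.16]],"roll":[0,0,0,0,0,0,0,0],"grip":[0.03,0.03,0.03,0.03,0.03,0.03,0.0,0.0]}' 40; python3 -c "
from h import *
q=get_image('side');save(q,'s4',(150,120,350,270),4)
s=silhouettes('tablet',q)
for x in s: 
  r,b=rectz(q,x['pixels'],.104);print(round(x['confidence'],2),np.round(x['box']),np.round(r[0]),np.round(r[1]),round(r[2],1),np.round(b).tolist())
p=get_image('wrist');save(p,'w4')
o=observe();print(o['q'],o['position'],o['tool_rot'].tolist() if hasattr(o['tool_rot'],'tolist') else o['tool_rot'])"
```

```text
time_s: 7.7
position: [0.668, -0.1042, 0.2562]
tool_rot: [[0.991, -0.133, 0.023], [-0.132, -0.991, -0.018], [0.026, 0.014, -1.0]]
ft_force: [1.1, -0.9, 0.2]
grip_width: 0.0016
0.71 [297. 232.  42.  29.] [481.  64.] [99. 65.] 16.1 [[424.0, 82.0], [442.0, 19.0], [538.0, 46.0], [519.0, 109.0]]
0.7 [267. 189.  45.  44.] [582. -90.] [157. 100.] 83.0 [[523.0, -162.0], [622.0, -174.0], [641.0, -18.0], [542.0, -6.0]]
0.65 [299. 169.  35.  16.] [ 501. -169.] [97. 67.] 13.9 [[446.0, -148.0], [462.0, -213.0], [556.0, -189.0], [540.0, -125.0]]
0.43 [218. 197.  94.  79.] [718. -55.] [244. 308.] 10.0 [[571.0, 75.0], [625.0, -228.0], [865.0, -186.0], [811.0, 117.0]]
[-18.6617727   33.67885268  49.64703669  -0.53052368  94.64535038
  78.90469518] [ 0.66910083 -0.10446848  0.25819352] [[0.9906677360636676, -0.13282382870712436, 0.030582139396511884], [-0.13225057817714225, -0.9910131132872053, -0.0200697250756498], [0.03297303889996785, 0.01583792348703159, -0.9993307454918617]]
```

View pics/w4.png

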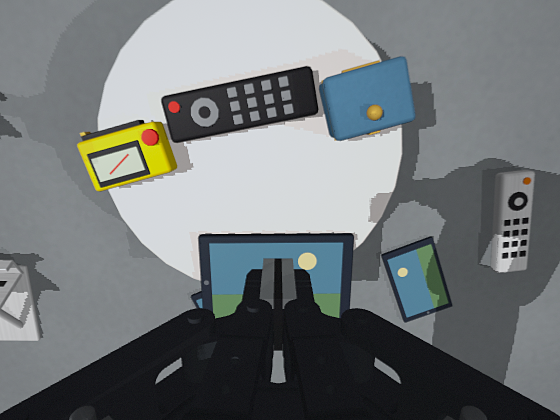

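```bash
cat > kin.py <<'E'
import numpy as np
from scipy.optimize import least_squares
from scipy.spatial.transform import Rotation as Ro
D=[([-87.62254969555819, 21.842324989565668, 74.38528890061805, -0.0004, 83.85674106800768, -12.337543066408672],[0.1396733918673999, -0.531671115642066, 0.23069611015546632],[[0.9672011287371909, 0.25401175546521226, -6.822745084836898e-05], [0.25401157839670635, -0.967200059481784, 0.0014707069208856718], [0.0003075872522301709, -0.0014397999564021787, -0.9999989161824964]]),
([-43.85666004,56.29978484,12.70440327,0.26329981,109.11713938,45.91244315],[0.67324812,-0.48239938,0.20027948],[[0.99963068,0.00534317,0.02664493],[0.00586594,-0.99979107,-0.01958063],[0.02653474,0.0197297,-0.99945317]]),
([-36.8436089,31.3900738,64.2628505,0.0261,82.4290874,52.7253995],[0.57255635,-0.28203713,0.19418125],[[0.99960801,0.00720029,0.02705518],[0.0077349,-0.99977586,-0.01970769],[0.02690722,0.01990923,-0.99943966]]),
([-16.76015463,40.8868984,50.97559821,-0.59826246,86.38685596,73.0224321],[0.70979124,-0.09384968,0.16443656],[[0.99964726,0.00404526,0.02624878],[0.00453927,-0.99981318,-0.01878807],[0.02616787,0.01890059,-0.99947887]]),
([-18.6617727,33.67885268,49.64703669,-0.53052368,94.64535038,78.90469518],[0.66910083,-0.10446848,0.25819352],[[0.9906677360636676,-0.13282382870712436,0.030582139396511884],[-0.13225057817714225,-0.9910131132872053,-0.0200697250756498],[0.03297303889996785,0.01583792348703159,-0.9993307454918617]]),
]
import json,os
if os.path.exists('data.json'): D+= [tuple(x) for x in json.load(open('data.json'))]
def R_(a,ax): return Ro.from_euler(ax,a,degrees=True).as_matrix()
S4=1
def fk(q,P):
    d,a1,h,L2,e3,L3,Lt=P[:7]; w=P[7] if len(P)>7 else 0; d2=P[8] if len(P)>8 else 0
    R1=R_(q[0],'z');R2=R1@R_(q[1],'y');R3=R2@R_(q[2],'y');R4=R3@R_(S4*q[3],'z');R5=R4@R_(q[4],'y');R6=R5@R_(q[5],'z')@R_(-90,'z')
    p=R1@[a1,d,h]+R2@[0,0,L2]+R3@[e3,0,L3]+R5@[w,d2,0]+R5@[0,0,Lt]
    return p,R6
def pts(q,P):
    d,a1,h,L2,e3,L3,Lt=P[:7]
    R1=R_(q[0],'z');R2=R1@R_(q[1],'y');R3=R2@R_(q[2],'y')
    s=R1@[a1,d,h]; e=s+R2@[0,0,L2]; w=e+R3@[e3,0,L3]; return s,e,w,fk(q,P)[0]
E
python3 - <<'E'
import kin,numpy as np
from kin import *
for s in (1,-1):
    kin.S4=s
    P0=[.1175,0,.4,.4,0,.4,.25]
    f=lambda P:np.concatenate([ (fk(q,P)[0]-p) for q,p,R in D]+[.003*(np.array(P)-P0)])
    r=least_squares(f,P0); print(s,np.round(r.x,4),np.round(r.fun[:15],4))
    for q,p,R in D: 
        M=fk(q,r.x)[1]; print(np.round(np.array(R).T@M,3)[2], end=' ')
    print()
E
```

```text
1 [1.175e-01 3.000e-04 1.337e-01 5.368e-01 1.031e-01 3.506e-01 2.609e-01] [ 0.  0. -0.  0.  0.  0.  0. -0.  0. -0. -0.  0.  0. -0. -0.]
[0. 0. 1.] [-0.  0.  1.] [-0.  0.  1.] [-0.  0.  1.] [-0.  0.  1.] 
-1 [ 0.1163 -0.0055  0.0128  0.5437  0.1029  0.3554  0.1457] [-0.0011 -0.0018  0.0003 -0.0016 -0.0026 -0.0001 -0.0018 -0.0004 -0.0002
  0.0009  0.0029 -0.0006 -0.0003  0.0028  0.0006]
[0. 0. 1.] [-0.006  0.006  1.   ] [-0.001  0.001  1.   ] [ 0.006 -0.02   1.   ] [ 0.004 -0.018  1.   ]
```

```bash
cat >> kin.py <<'E'
LO=np.array([-178.18,-50.72,12.68,-81.47,9.98,-165.26]);HI=np.array([178.18,133.34,142.11,261.47,163.14,165.26])
def ik(q0,pt,Rt,P,w):
    def f(q):
        p,R=fk(q,P); return np.r_[p-pt,w*Ro.from_matrix(R@Rt.T).as_rotvec()]
    r=least_squares(f,np.clip(q0,LO+.001,HI-.001),bounds=(LO,HI),x_scale=50); return r.x,fk(r.x,P)
def fit(Lt):
    P0=[.1175,0,Lt-.127,.4,0,.4,Lt]
    f=lambda P:np.concatenate([ (fk(q,P)[0]-p) for q,p,R in D]+[.3*(np.array(P)-P0)[[2,6]],1e-4*(np.array(P)-P0)])
    return least_squares(f,P0).x
E
python3 - <<'E'
from kin import *
for Lt in (.2,.26,.3,.35):
    P=fit(Lt); 
    e=max(np.abs(fk(q,P)[0]-p).max() for q,p,R in D); print(Lt,np.round(P,4),'fiterr',round(e,5))
    q,p,R=D[1]; Rt=np.array([[1,.007,0],[.007,-1,0],[0,0,-1]])
    for w in (.1,.2,.3,.5,1.):
        qq,(pp,RR)=ik(np.array([-50,50,20,0,110,50.]),np.array([.7416,-.5287,.2313]),Rt,P,w); print('  ',w,np.round(qq,1),np.round(pp,4),np.round(RR[:,2],3))
E
```

```text
0.2 [ 0.1173 -0.0014  0.0725  0.5394  0.1038  0.3523  0.201 ] fiterr 0.00096
   0.1 [-45.   55.7  12.7   5.5  89.6 165.3] [ 0.7224 -0.529   0.2245] [ 0.332 -0.196 -0.923]
   0.2 [-46.2  55.6  12.7  -0.2  98.5 165.3] [ 0.6763 -0.5366  0.215 ] [ 0.155 -0.167 -0.974]
   0.3 [-48.8  55.3  12.7  -5.3 106.5 165.3] [ 0.6199 -0.5558  0.216 ] [-0.004 -0.129 -0.992]
   0.5 [-56.7  53.   12.7 -10.6 116.4 165.3] [ 0.501  -0.61    0.2494] [-0.161 -0.055 -0.985]
   1.0 [-76.8  43.8  12.7 -11.1 126.7 165.3] [ 0.2463 -0.6718  0.3716] [-0.165  0.027 -0.986]
0.26 [1.175e-01 3.000e-04 1.330e-01 5.368e-01 1.031e-01 3.506e-01 2.600e-01] fiterr 3e-05
   0.1 [-45.9  55.5  12.7   7.4  93.3 165.3] [ 0.727  -0.5323  0.2265] [ 0.311 -0.136 -0.941]
   0.2 [-47.3  55.6  12.7   4.2  98.3 165.3] [ 0.688  -0.5449  0.2174] [ 0.209 -0.12  -0.971]
   0.3 [-49.9  55.5  12.7   0.6 104.  165.3] [ 0.6339 -0.5673  0.2135] [ 0.095 -0.098 -0.991]
   0.5 [-57.8  54.   12.7  -4.8 113.  165.3] [ 0.5074 -0.6241  0.2338] [-0.063 -0.045 -0.997]
   1.0 [-62.8  44.  108.1  40.7  19.6 165.3] [ 0.3849 -0.3669 -0.0865] [ 0.294 -0.092 -
[... 387 characters left out ...]
1.2 111.2 165.3] [ 0.5145 -0.6323  0.2242] [-0.004 -0.033 -0.999]
   1.0 [-63.2  43.4 107.8  40.5  20.2 165.3] [ 0.3965 -0.3749 -0.0781] [ 0.3   -0.096 -0.949]
0.35 [0.1178 0.0028 0.2236 0.533  0.102  0.348  0.3486] fiterr 0.00152
   0.1 [-54.7  39.5  64.9  45.9  44.4 165.3] [ 0.7314 -0.5269  0.2224] [ 0.74  -0.175 -0.65 ]
   0.2 [-56.   39.   68.3  45.   44.4 165.3] [ 0.7033 -0.522   0.198 ] [ 0.71  -0.165 -0.685]
   0.3 [-57.7  38.4  73.   43.7  44.1 165.3] [ 0.6631 -0.5151  0.164 ] [ 0.665 -0.153 -0.731]
   0.5 [-61.7  38.   83.6  40.6  41.2 165.3] [ 0.5697 -0.4946  0.0884] [ 0.557 -0.13  -0.821]
   1.0 [-63.7  42.7 107.6  40.2  20.9 165.3] [ 0.4107 -0.3842 -0.0678] [ 0.306 -0.1   -0.947]
```

```bash
sed -i "s/R_(-90,'z')/R_(90,'z')/" kin.py
cat >> kin.py <<'E'
P=np.array([1.175e-01,3.0e-04,1.330e-01,5.368e-01,1.031e-01,3.506e-01,2.600e-01])
E
python3 - <<'E'
from kin import *
for q,p,R in D: print(np.round(fk(q,P)[0]-p,4),np.round(Ro.from_matrix(fk(q,P)[1]@np.array(R).T).as_rotvec(),3))
Rt=np.array([[1,.007,0],[.007,-1,0],[0,0,-1]]);Rt[:,0]/=np.linalg.norm(Rt[:,0]);Rt[:,1]/=np.linalg.norm(Rt[:,1])
for w in (.1,.2,.3,.5,1.,2):
  qq,(pp,RR)=ik(np.array([-50,50,20,0,110,50.]),np.array([.7416,-.5287,.2313]),Rt,P,w); print('  ',w,np.round(qq,1),np.round(pp,4),np.round(RR[:,2],3))
E
```

```text
[-0.  0.  0.] [ 0. -0. -0.]
[-0.      0.      0.0001] [-0.  0. -0.]
[ 0.     -0.      0.0001] [-0.  0.  0.]
[-0.     -0.      0.0001] [-0.  0. -0.]
[ 0. -0.  0.] [-0.  0. -0.]
   0.1 [-43.8  55.4  12.7   2.7  93.1  46.4] [ 0.732  -0.5219  0.2264] [ 0.264 -0.188 -0.946]
   0.2 [-43.8  55.6  12.7   2.   98.3  46.3] [ 0.7139 -0.5089  0.2172] [ 0.191 -0.136 -0.972]
   0.3 [-43.8  55.9  12.7   1.3 102.4  46.2] [ 0.6989 -0.4983  0.2099] [ 0.129 -0.092 -0.987]
   0.5 [-43.7  56.2  12.7   0.7 106.8  46.1] [ 0.6832 -0.487   0.2025] [ 0.062 -0.044 -0.997]
   1.0 [-43.7  56.5  12.7   0.2 109.6  45.9] [ 0.6729 -0.4797  0.1979] [ 0.018 -0.013 -1.   ]
   2 [-4.370e+01  5.660e+01  1.270e+01  1.000e-01  1.104e+02  4.590e+01] [ 0.6698 -0.4775  0.1966] [ 0.005 -0.003 -1.   ]
```

Run:
```python
import cv2
im=cv2.imread('pics/top0.png')[170:240,120:195]
cv2.imwrite('pics/tz.png',cv2.resize(im,None,fx=8,fy=8,interpolation=cv2.INTER_LANCZOS4))
im=cv2.imread('pics/side0.png')[285:360,220:300]
cv2.imwrite('pics/sz.png',cv2.resize(im,None,fx=8,fy=8,interpolation=cv2.INTER_LANCZOS4))
```

```text
(no output)
```

View pics/tz.png

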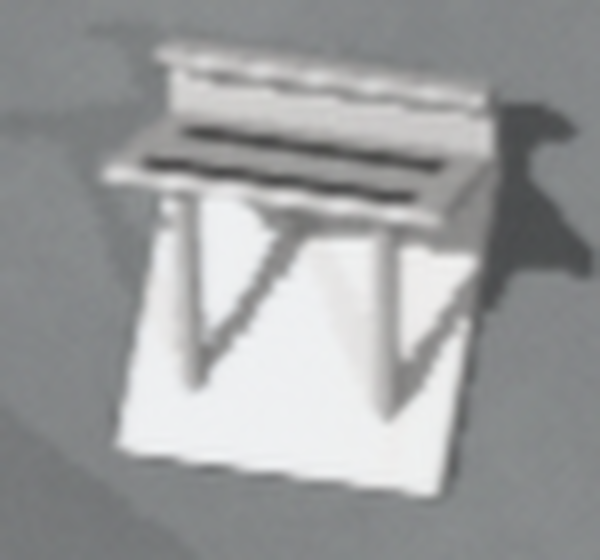

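View pics/sz.png

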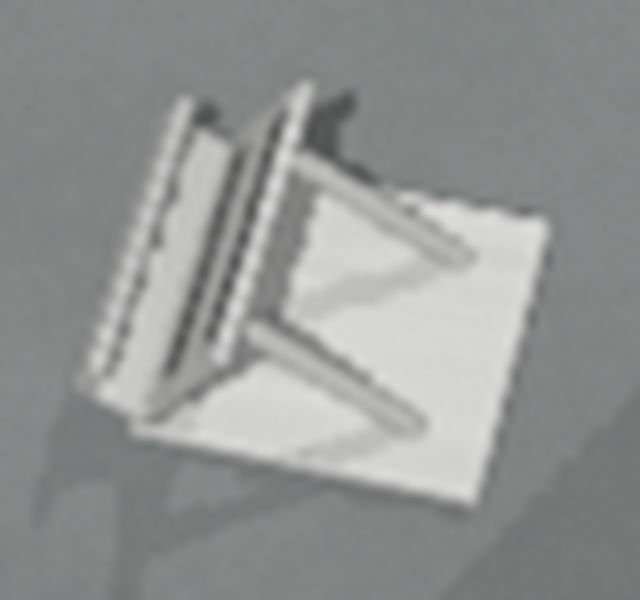

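Run:
```python
from h import *
from scipy.optimize import least_squares
t=get_image('top');s=get_image('side')
obs=[(t,(.009,.05,.059),(133.5,191)),(t,(.009,-.05,.059),(175.25,196)),(t,(.035,.05,.014),(141.5,184)),(t,(.035,-.05,.014),(181.9,189.6)),
(s,(.009,.05,.059),(246.6,329.75)),(s,(.009,-.05,.059),(257.25,296.25)),(s,(.035,.05,.014),(238.75,336.9))]
def W(v,X):
    c,n=np.cos(v[2]),np.sin(v[2]); return np.array([v[0]+c*X[0]-n*X[1],v[1]+n*X[0]+c*X[1],X[2]])
f=lambda v:np.concatenate([(proj(p,W(v,X))[0]-u) for p,X,u in obs])
for sub in (obs,obs[:4],obs[4:]):
    g=lambda v:np.concatenate([(proj(p,W(v,X))[0]-u) for p,X,u in sub])
    r=least_squares(g,[.56,.26,-.13]);print(r.x,np.degrees(r.x[2]),np.round(r.fun,1))
```

```text
[ 0.57073099  0.27972824 -0.13147828] -7.533150276328505 [-1.4  1.  -0.7  1.2 -1.2  0.8 -1.   0.1 -0.4 -1.5 -0.7 -3.  -1.8 -1.1]
[ 0.57263586  0.27738961 -0.13887051] -7.956694227808863 [-0.3  0.   0.3  0.5 -0.  -0.1  0.  -0.5]
[ 0.56758904  0.28470241 -0.14048282] -8.04907247664088 [ 0.5  0.4  0.5 -1.2 -1.   0.7]
```

```bash
cat > plan.py <<'E'
from kin import *
def rz(a): return R_(np.degrees(a),'z')
yaw=-.139
Rp=rz(yaw)@np.array([[-1,0,0],[0,0,1],[0,1,0]],float)  # cols x=-x, y=+z, z=+y
Ct=np.array([.5835,-.0915,.0]); 
def tab(C,a,b,z): return C+rz(yaw)@np.array([a,b,0])+[0,0,z]
pick=tab(Ct,-.048+.012,-.075+.035,.0995)
S=np.array([.5705,.2805,0])
To=S+rz(yaw)@np.array([.011,0,.056]); Rtab=rz(yaw)@R_(60,'y')
place=To+Rtab@np.array([-.036,-.04,.0045]); Rpl=rz(yaw)@R_(60,'y')@np.array([[-1,0,0],[0,0,1],[0,1,0]],float)
E
python3 - <<'E'
from plan import *
import itertools
print(pick,place)
for nm,pt,R in (('pick',pick,Rp),('pick2',pick,Rp@R_(180,'z')),('place',place,Rpl),('place2',place,Rpl@R_(180,'z'))):
    seen=set()
    for a in itertools.product([-60,0,30],[30,60],[40,90],[-70,0,90,180],[30,90,140],[-90,90]):
        q,(p,RR)=ik(np.array(a,float),pt,R,P,.3)
        e=np.linalg.norm(p-pt)+np.linalg.norm(Ro.from_matrix(RR@R.T).as_rotvec())
        k=tuple(np.round(q/5)*5)
        if e<1e-4 and k not in seen:
            seen.add(k); print(nm,np.round(q,1),[np.round(x,3).tolist() for x in pts(q,P)[1:3]])
E
```

```text
[ 0.54230511 -0.1261263   0.0995    ] [0.56188493 0.24131571 0.08942691]
pick [ -47.8   57.4   78.2   59.2  116.6 -143.1] [[0.391, -0.256, 0.422], [0.506, -0.384, 0.1]]
pick2 [-47.8  57.4  78.2  59.2 116.6  36.9] [[0.391, -0.256, 0.422], [0.506, -0.384, 0.1]]
place [-14.7  54.2  97.2  84.1  93.2 -91.6] [[0.451, 0.003, 0.447], [0.526, -0.016, 0.089]]
place2 [-14.7  54.2  97.2  84.1  93.2  88.4] [[0.451, 0.003, 0.447], [0.526, -0.016, 0.089]]
```

Run:
```python
from h import *
from kin import P,pts,fk,R_
o=observe();q=np.array(o['q'])
for c in ('side','top'):
    p=get_image(c);im=np.ascontiguousarray(p['frame'][:,:,::-1])
    S,E,W,T=pts(q,P)
    R1=R_(q[0],'z');R3=R1@R_(q[1]+q[2],'y');R5=R3@R_(q[3],'z')@R_(q[4],'y')
    for X,col in ((S,(255,0,0)),(E,(0,255,0)),(W,(0,0,255)),(T,(255,0,255)),(W+R5@[0,.05,0],(0,255,255)),(W-R5@[0,.05,0],(0,255,255)),(W+R5@[0.05,0,0],(255,255,0)),(W-R5@[0.05,0,0],(255,255,0)),(W+R5@[0,0,.05],(0,128,255)),(W+R5@[0,0,.1],(0,128,255)),(E+R3@[.1031,0,0],(0,255,0))):
        u=proj(p,X)[0]; cv2.circle(im,(int(u[0]),int(u[1])),3,col,-1)
    cv2.imwrite(f'pics/kin_{c}.png',im)
    u=proj(p,W)[0].astype(int); x0,y0=max(0,u[0]-100),max(0,u[1]-90)
    cv2.imwrite(f'pics/kinz_{c}.png',cv2.resize(im[y0:y0+150,x0:x0+200],None,fx=4,fy=4,interpolation=cv2.INTER_CUBIC))
```

```text
(no output)
```

View pics/kinz_side.png

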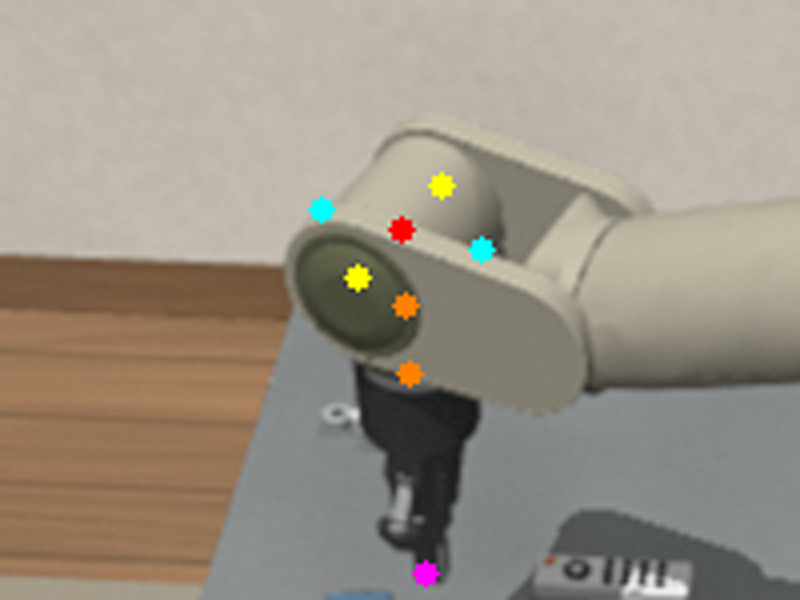

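View pics/kinz_top.png

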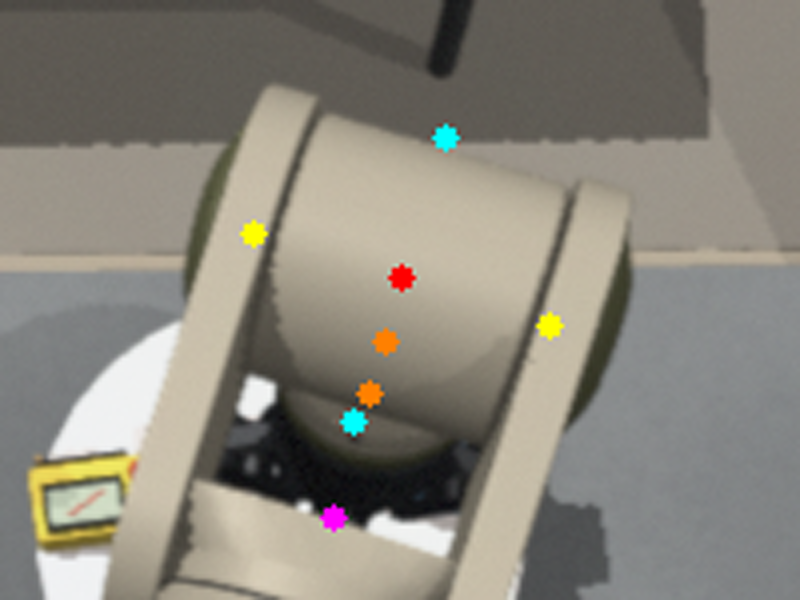

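View pics/kin_side.png

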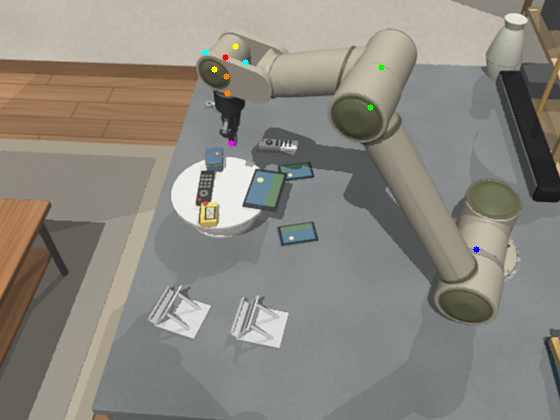

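Run:
```python
from kin import *
from rig import observe
o=observe();q0=np.array(o['q'])
for mag in (.4,2.):
  for el in (0,30):
    q=q0.copy();p,R=fk(q,P)
    q,(p,R)=ik(q,np.array([.2,.62,.35]),R,P,.85); print(mag,el,np.round(q,0),np.round(p,3),np.round(R[:,2],3))
    for i in range(12):
        d=np.array([.139*np.cos(np.radians(el)),.99*np.cos(np.radians(el)),np.sin(np.radians(el))])*mag
        q,(p,R)=ik(q,p+d,R,P,.85)
        if i%1==0: print(np.round(q,0),np.round(p,3),np.round(R[:,2],3))
```

```text
0.4 0 [ 62.  31.  40.  -2. 109. 159.] [0.2  0.62 0.35] [ 0.022 -0.017 -1.   ]
[ 68.  53.  13.  -1. 110. 165.] [0.201 0.795 0.245] [ 0.043  0.065 -0.997]
[ 69.  61.  13.   0.  95. 165.] [0.204 0.869 0.143] [ 0.067  0.183 -0.981]
[ 70.  66.  13.   1.  83. 165.] [0.201 0.924 0.07 ] [ 0.086  0.304 -0.949]
[ 71.  70.  13.   2.  72. 165.] [0.196 0.967 0.02 ] [ 0.103  0.419 -0.902]
[ 72.  73.  13.   3.  62. 165.] [ 0.189  1.001 -0.012] [ 0.117  0.521 -0.845]
[ 73.  76.  13.   4.  53. 165.] [ 0.182  1.028 -0.029] [ 0.13   0.609 -0.782]
[ 73.  77.  13.   5.  46. 165.] [ 0.177  1.049 -0.036] [ 0.14   0.684 -0.716]
[ 74.  78.  13.   6.  40. 164.] [ 0.174  1.066 -0.036] [ 0.146  0.745 -0.651]
[ 74.  79.  13.   8.  35. 163.] [ 0.171  1.079 -0.031] [ 0.15   0.795 -0.588]
[ 74.  80.  13.  10.  30. 161.] [ 0.17   1.09  -0.023] [ 0.153  0.835 -0.529]
[ 74.  80.  13.  12.  26. 160.] [ 0.168  1.098 -0.013] [ 0.154  0.867 -0.474]
[ 74.  80.  13.  14.  23. 158.] [ 0.167  1.105 -0.002] [ 0.155  0.893 -0.423]
0.4 30 [ 62.  31.  40.  -2. 109. 159.] [0.2  0.62 0.35] [ 0.022 -0.017 -1.   ]
[ 67.  43.  13.  -1
[... 2044 characters left out ...]
-0.399]
[ 73.  49.  13.  13.  31. 161.] [0.161 1.022 0.543] [ 0.179  0.983 -0.048]
[ 73.  49.  13.  23.  19. 152.] [0.153 1.02  0.6  ] [0.163 0.971 0.176]
[ 73.  49.  13.  37.  13. 138.] [0.148 1.01  0.639] [0.148 0.94  0.308]
[ 73.  49.  13.  53.  10. 122.] [0.145 0.999 0.665] [0.134 0.914 0.382]
[ 73.  48.  13.  68.  10. 108.] [0.145 0.991 0.681] [0.115 0.899 0.422]
[72. 48. 13. 78. 10. 99.] [0.143 0.987 0.69 ] [0.103 0.887 0.449]
[72. 48. 13. 85. 10. 92.] [0.141 0.984 0.695] [0.097 0.879 0.467]
[72. 48. 13. 89. 10. 87.] [0.14  0.983 0.698] [0.094 0.873 0.48 ]
[73. 48. 13. 92. 10. 85.] [0.139 0.982 0.7  ] [0.092 0.869 0.487]
[73. 48. 13. 94. 10. 83.] [0.138 0.981 0.702] [0.091 0.866 0.492]
```

```bash
python3 -m crank '{"slide":[[-0.032,-0.0375,-0.007],[-0.064,-0.075,-0.014],[-0.096,-0.1125,-0.021],[-0.128,-0.15,-0.028],[-0.16,-0.1875,-0.035],[-0.192,-0.225,-0.042],[-0.224,-0.2625,-0.049],[-0.256,-0.3,-0.056]],"roll":[-0.149,-0.298,-0.447,-0.596,-0.745,-0.894,-1.043,-1.192],"grip":[0.0,0.0,0.0,0.0,0.0,0.0,0.0,0.0]}' 40; python3 -c "
from h import *
o=observe();print(np.round(o['q'],1),o['position'],o['tool_rot'])
print(tool([.2,.62,.35]))"
```

```text
time_s: 8.85
position: [0.4518, 0.2291, 0.2986]
tool_rot: [[0.485, 0.874, 0.023], [0.875, -0.485, -0.019], [-0.005, 0.029, -1.0]]
ft_force: [1.1, 0.4, 0.5]
grip_width: -0.0002
[14.2 14.7 73.8 -1.4 90.5 43.2] [0.45179511 0.22906955 0.29863402] [[ 0.48484702  0.87429113  0.02320297]
 [ 0.87458298 -0.48450706 -0.01890823]
 [-0.00528929  0.02946052 -0.99955195]]
[ 0.21954732 -0.40803753 -0.06457716]
```

```bash
python3 -m crank '{"slide":[[0.023,-0.043,-0.007],[0.046,-0.086,-0.014],[0.069,-0.129,-0.021],[0.092,-0.172,-0.028],[0.115,-0.215,-0.035],[0.138,-0.258,-0.042],[0.161,-0.301,-0.049],[0.184,-0.344,-0.056]],"roll":[-0.149,-0.298,-0.447,-0.596,-0.745,-0.894,-1.043,-1.192],"grip":[0.0,0.0,0.0,0.0,0.0,0.0,0.0,0.0]}' 40; python3 -c "
from h import *
o=observe();print(np.round(o['q'],1),o['position'],o['tool_rot'])
d=np.array([.139*.866,.99*.866,.5]);print(np.array(o['tool_rot']).T@d)"
```

```text
time_s: 9.65
position: [0.2409, 0.559, 0.343]
tool_rot: [[-0.633, 0.774, 0.024], [0.773, 0.634, -0.021], [-0.031, 0.006, -0.999]]
ft_force: [1.0, 0.2, 0.6]
grip_width: -0.0002
[ 56.3  25.9  49.8  -1.9 104.5  16.6] [0.24092979 0.55900896 0.3429963 ] [[-0.63321076  0.77359842  0.02428206]
 [ 0.77334698  0.63364992 -0.02054817]
 [-0.03128236  0.00576714 -0.99949395]]
[ 0.57115801  0.63925813 -0.51444081]
```

```bash
python3 -m crank '{"slide":[[0.03,0.03,-0.025],[0.86,0.96,-0.77],[0.86,0.96,-0.77],[0.86,0.96,-0.77],[0.86,0.96,-0.77],[0.86,0.96,-0.77],[0.86,0.96,-0.77],[0.86,0.96,-0.77]],"roll":[-0.149,-0.298,-0.447,-0.596,-0.745,-0.745,-0.745,-0.745],"grip":[0.0,0.0,0.0,0.0,0.0,0.0,0.0,0.0]}' 40; python3 -c "
from h import *
o=observe();print(np.round(o['q'],1),o['position'],o['tool_rot'])
d=np.array([.139*.866,.99*.866,.5]);print(np.array(o['tool_rot']).T@d)"
```

```text
time_s: 10.45
position: [0.2246, 0.6882, 0.3838]
tool_rot: [[-0.988, 0.147, 0.034], [0.148, 0.989, 0.007], [-0.033, 0.012, -0.999]]
ft_force: [-0.5, 0.1, 0.2]
grip_width: -0.0002
[ 63.1  42.5  12.8  -1.9 123.5 -19.4] [0.22460084 0.68822877 0.38384808] [[-0.98847775  0.14747773  0.03408893]
 [ 0.14779182  0.98899462  0.00687159]
 [-0.03270036  0.01183048 -0.99939518]]
[-0.00862936  0.87157237 -0.48970288]
```

```bash
python3 -m crank '{"slide":[[0,0.87,-0.49],[0,0.87,-0.49],[0,0.87,-0.49],[0,0.87,-0.49],[0,0.87,-0.49],[0,0.87,-0.49],[0,0.87,-0.49],[0,0.87,-0.49]],"roll":[0,0,0,0,0,0,0,0],"grip":[0.0,0.0,0.0,0.0,0.0,0.0,0.0,0.0]}' 40; python3 -c "
from h import *
o=observe();print(np.round(o['q'],1),o['position'],o['tool_rot'])
d=np.array([.139*.866,.99*.866,.5]);print(np.array(o['tool_rot']).T@d)"
```

```text
time_s: 11.25
position: [0.1906, 0.7187, 0.366]
tool_rot: [[-0.989, 0.144, 0.042], [0.145, 0.989, 0.035], [-0.036, 0.041, -0.999]]
ft_force: [0.4, 0.8, 0.6]
grip_width: 0.0
[ 66.6  44.   12.7  -1.6 120.5 -16. ] [0.19057177 0.71872723 0.36603943] [[-0.98873825  0.14365664  0.04194584]
 [ 0.14514821  0.9887915   0.03497668]
 [-0.03645106  0.04067114 -0.99850748]]
[-0.01280254  0.8853586  -0.46421764]
```

```bash
cat >> kin.py <<'E'
VM=np.array([136.94,136.94,180,180,180,180])*.7*.1
def row(q,p,R,pt,Rt,w=.61):
    d=pt-p; n=np.linalg.norm(d); d=d*min(1,.05/n) if n>0 else d
    v=Ro.from_matrix(Rt@R.T).as_rotvec(); a=np.linalg.norm(v); v=v*min(1,.15/a) if a>0 else v
    qn,_=ik(q,p+d,Ro.from_rotvec(v).as_matrix()@R,P,w)
    s=min(1,1/np.max(np.abs(qn-q)/VM+1e-9)); qn=q+(qn-q)*s
    p,R=fk(qn,P); return qn,p,R
def call(q,slides,rolls):
    p0,R0=fk(q,P);p,R=p0,R0
    if np.ndim(slides)==1: slides=[slides]*8
    if np.ndim(rolls)==0: rolls=[rolls]*8
    for s,r in zip(slides,rolls):
        q,p,R=row(q,p,R,p0+R0@np.array(s),R0@R_(np.degrees(r),'z'))
    return q,p,R
E
python3 - <<'E'
from kin import *
from rig import observe
q=np.array(observe()['q']);p,R=fk(q,P);d=np.array([.139*.866,.99*.866,.5])
qq,pp,RR=call(q,R.T@d,0); print('check tilt per call',np.degrees(np.arccos(RR[:,2]@R[:,2])))
# go to locations with tool down, q6=-165 or 165, then over-roll
for loc in ([.55,-.1,.35],[.55,-.1,.5],[.45,-.1,.5],[.5,-.2,.5],[.4,.1,.55],[.6,0,.4]):
  for lim in (-165,165):
    z=R[:,2]
    best=None
    for yaw in np.radians(np.arange(-180,180,10)):
        x=np.array([np.cos(yaw),np.sin(yaw),0]);Rt=np.c_[x,np.cross([0,0,-1],x),[0,0,-1]]
        q1,(p1,R1)=ik(np.array([0,30,60,0,100,0.]),np.array(loc),Rt,P,.61)
        if np.linalg.norm(p1-loc)<1e-3 and abs(q1[5]-lim)<12: 
            e=np.linalg.norm(Ro.from_matrix(R1@Rt.T).as_rotvec())
            if e<.01:best=q1
    if best is None: print('none');continue
    q1=best; print(loc,lim,np.round(q1))
    for i in range(3):
        q1,p1,R1=call(q1,[0,0,0],2.5*np.sign(lim)); print('   ',np.round(q1),np.round(p1,3),np.round(R1[:,2],3))
E
```

```text
check tilt per call 1.752562194192579
[0.55, -0.1, 0.35] -165 [ -22.   20.   58.   -0.  102. -162.]
    [   1.   19.   68.  -13.   90. -165.] [0.541 0.07  0.305] [ 0.053 -0.221 -0.974]
    [  21.   19.   91.  -37.   68. -165.] [0.476 0.155 0.209] [ 0.301 -0.482 -0.823]
    [  26.   25.  116.  -81.   47. -165.] [0.442 0.14  0.129] [ 0.634 -0.489 -0.6  ]
[0.55, -0.1, 0.35] 165 [-22.  20.  58.   0. 102. 158.]
    [-48.   9.  81.  14.  89. 165.] [ 0.428 -0.213  0.31 ] [ 0.197  0.135 -0.971]
    [-81.   2. 110.  34.  75. 165.] [ 0.301 -0.24   0.224] [ 0.523  0.147 -0.84 ]
    [-104.   13.  140.   58.   58.  165.] [ 0.264 -0.212  0.124] [ 0.742 -0.016 -0.671]
[0.55, -0.1, 0.5] -165 [ -22.   22.   30.    0.  127. -162.]
    [ -21.   29.   13.   36.  147. -165.] [0.551 0.005 0.553] [-0.108  0.379 -0.919]
    [ -24.   32.   13.   88.  156. -165.] [0.497 0.022 0.59 ] [-0.414  0.634 -0.653]
    [ -22.   36.   13.  144.  163. -165.] [ 0.447 -0.007  0.605] [-0.743  0.485 -0.461]
[0.55, -0.1, 0.5] 165 [-22.  22.  30.  -0. 127. 158.]
    [-26.  29.  13. -29. 146. 165.] [ 0.485 -0.19   0.554] [-0.28
[... 1364 characters left out ...]
   [-163.  -38.   67.    7.  156.  152.] [ 0.129 -0.098  0.553] [ 0.09  -0.026 -0.996]
[0.6, 0, 0.4] -165 [ -11.   25.   43.   -0.  113. -161.]
    [   6.   27.   39.    0.  114. -165.] [0.588 0.184 0.401] [-0.001  0.004 -1.   ]
    [  19.   37.   13.   12.  134. -165.] [0.559 0.352 0.449] [-0.119  0.116 -0.986]
    [  17.   37.   13.   48.  141. -165.] [0.476 0.398 0.496] [-0.445  0.345 -0.826]
[0.6, 0, 0.4] 165 [-11.  25.  43.   0. 113. 159.]
    [-33.  15.  61.   6. 103. 165.] [ 0.502 -0.159  0.378] [ 0.074  0.076 -0.994]
    [-66.   2.  90.  22.  89. 165.] [ 0.342 -0.244  0.312] [ 0.331  0.16  -0.93 ]
    [-105.   -5.  120.   34.   84.  165.] [ 0.21  -0.228  0.224] [ 0.604  0.086 -0.793]
```

```bash
nproc
cat > search.py <<'E'
from kin import *
import sys,time
from multiprocessing import Pool
def roll_out(seed):
    r=np.random.default_rng(seed)
    lim=r.choice([-1,1])
    out=None
    loc=np.array([r.uniform(.42,.7),0,r.uniform(.3,.55)])
    x=np.array([1.,0,0]);Rt=np.c_[x,np.cross([0,0,-1],x),[0,0,-1]]
    q,(p,R)=ik(np.array([0,20,60,0,100,90.]),loc,Rt,P,.61)
    if np.linalg.norm(p-loc)>1e-3: return None
    q[5]=lim*163.; q[0]=0
    q0=q.copy(); seq=[];mx=0
    for i in range(4):
        d=r.normal(size=3);d/=np.linalg.norm(d);s=d*r.choice([0,.1,.2,.4])
        rr=lim*r.choice([.5,1.5,2.5])
        p0,R0=fk(q,P);p,R=p0,R0
        sl=R0.T@s
        for k in range(8):
            q,p,R=row(q,p,R,p0+s,R0@R_(np.degrees(rr),'z')); mx=max(mx,q[4])
            pw=pts(q,P)
            if q[4]>138 or p[2]<.3 or pw[2][2]<.25 or np.hypot(p[0],p[1])<.25: return out
        seq.append((np.round(s,3).tolist(),rr))
        T=np.degrees(np.arccos(-R[2,2]))
        if out is None or T>out[0]: out=(T,len(seq),lim,q0.tolist(),list(seq),q.tolist(),np.degrees(np.arctan2(R[1,2],R[0,2])),mx)
        if T>88: break
    return out
if __name__=='__main__':
    t=time.time();res=[]
    with Pool() as po:
        for o in po.imap_unordered(roll_out,range(int(sys.argv[1])),chunksize=4):
            if o: res.append(o)
    res.sort(key=lambda o:-o[0])
    print(time.time()-t,len(res))
    import pickle;pickle.dump(res,open('res.pkl','wb'))
    for o in res[:14]: print(round(o[0],1),o[1],o[2],'q0',np.round(o[3]).tolist(),'q',np.round(o[5]).tolist(),'head',round(o[6]),round(o[7]),o[4])
E
timeout 570 env OMP_NUM_THREADS=1 python3 search.py 400
```

```text
4
28.746293306350708 186
64.5 4 -1 q0 [0.0, 31.0, 17.0, 0.0, 132.0, -163.0] q [0.0, 14.0, 13.0, 124.0, 133.0, -165.0] head 138 135 [([0.377, 0.011, 0.132], np.float64(-2.5)), ([0.068, -0.067, -0.028], np.float64(-2.5)), ([-0.037, 0.034, 0.086], np.float64(-1.5)), ([-0.041, 0.038, 0.192], np.float64(-2.5))]
56.2 4 -1 q0 [0.0, 26.0, 29.0, 0.0, 126.0, -163.0] q [32.0, 32.0, 13.0, 80.0, 130.0, -165.0] head 148 138 [([0.361, -0.01, -0.171], np.float64(-0.5)), ([-0.078, -0.016, 0.06], np.float64(-2.5)), ([0.0, -0.0, -0.0], np.float64(-2.5)), ([0.145, 0.326, 0.181], np.float64(-1.5))]
51.9 4 -1 q0 [0.0, 32.0, 44.0, 0.0, 105.0, -163.0] q [18.0, 24.0, 13.0, 82.0, 134.0, -165.0] head 133 134 [([0.206, 0.128, 0.318], np.float64(-1.5)), ([0.079, 0.052, 0.034], np.float64(-2.5)), ([0.0, 0.0, -0.0], np.float64(-1.5)), ([0.032, -0.05, 0.08], np.float64(-1.5))]
49.7 4 -1 q0 [0.0, 19.0, 47.0, 0.0, 114.0, -163.0] q [26.0, 39.0, 13.0, 68.0, 136.0, -165.0] head 147 136 [([0.148, -0.125, 0.05], np.float64(-0.5)), ([0.09, -0.025, -0.035], np.float64(-0.5)), ([0.0, -0.0, -0.0], np.float64(-2.5)), ([0.06, 0
[... 1975 characters left out ...]
.0] q [50.0, 34.0, 13.0, 55.0, 137.0, -165.0] head 165 137 [([0.061, -0.07, 0.037], np.float64(-0.5)), ([0.0, 0.0, -0.0], np.float64(-0.5)), ([-0.03, 0.057, 0.076], np.float64(-2.5)), ([-0.052, 0.072, 0.047], np.float64(-2.5))]
36.8 3 -1 q0 [0.0, 37.0, 33.0, 0.0, 110.0, -163.0] q [48.0, 27.0, 13.0, 47.0, 125.0, -165.0] head 132 137 [([-0.01, -0.044, 0.195], np.float64(-2.5)), ([0.173, 0.34, 0.119], np.float64(-1.5)), ([-0.182, 0.082, -0.012], np.float64(-2.5))]
34.9 3 1 q0 [0.0, 33.0, 37.0, 0.0, 111.0, 163.0] q [-38.0, 32.0, 13.0, -51.0, 137.0, 165.0] head -150 137 [([0.303, -0.26, 0.011], np.float64(1.5)), ([-0.098, 0.068, 0.16], np.float64(1.5)), ([0.096, -0.008, -0.025], np.float64(2.5))]
```

```bash
cat > beam.py <<'E'
from kin import *
import sys,time,pickle
from multiprocessing import Pool
def step(a):
    q,s,rr=a; q=np.array(q);p0,R0=fk(q,P);p,R=p0,R0;ok=True
    for k in range(8):
        q,p,R=row(q,p,R,p0+s,R0@R_(np.degrees(rr),'z'))
        pw=pts(q,P)
        if q[4]>140 or p[2]<.26 or pw[2][2]<.2 or np.hypot(p[0],p[1])<.25 or abs(q[0])>170: return None
    return q,R
if __name__=='__main__':
    r=np.random.default_rng(int(sys.argv[1]))
    beam=[]
    for lim in (-1,1):
      for _ in range(60):
        loc=np.array([r.uniform(.42,.7),0,r.uniform(.28,.55)])
        x=np.array([1.,0,0]);Rt=np.c_[x,np.cross([0,0,-1],x),[0,0,-1]]
        q,(p,R)=ik(np.array([0,20,60,0,100,90.]),loc,Rt,P,.61)
        if np.linalg.norm(p-loc)>1e-3 or q[4]>138: continue
        q[5]=lim*163.;q[0]=0
        beam.append((0,lim,q,[q.tolist()]))
    with Pool() as po:
      for lev in range(5):
        acts=[];meta=[]
        n=max(2,600//len(beam))
        for b in beam:
            for _ in range(n):
                d=r.normal(size=3);d/=np.linalg.norm(d);s=np.round(d*r.choice([0,.1,.4]),3);rr=b[1]*r.choice([.3,1.,2.5])
                acts.append((b[2],s,rr));meta.append(b)
        new=[]
        for a,b,o in zip(acts,meta,po.map(step,acts,chunksize=8)):
            if o is None: continue
            q,R=o; T=np.degrees(np.arccos(-R[2,2])); new.append((T,b[1],q,b[3]+[(a[1].tolist(),float(a[2]),round(T,1))]))
        new.sort(key=lambda o:-o[0])
        keep=[];
        for lim in (-1,1): keep+= [x for x in new if x[1]==lim][:15]
        beam=keep
        for lim in (-1,1):
            b=[x for x in new if x[1]==lim][:2]
            for x in b: print(lev,round(x[0],1),lim,np.round(x[2]),flush=True)
    beam.sort(key=lambda o:-o[0]); pickle.dump(beam,open('beam.pkl','wb'))
    for b in beam[:3]: 
        R=fk(b[2],P)[1];print(b[0],np.round(b[3][0]),b[3][1:],np.round(fk(b[2],P)[0],3),R[:,2])
E
timeout 570 env OMP_NUM_THREADS=1 python3 beam.py 1
```

```text
0 21.2 -1 [   7.   30.   13.   32.  138. -165.]
0 19.3 -1 [  11.   32.   13.   26.  131. -165.]
0 18.8 1 [-32.  -2.  99.  19.  82. 165.]
0 17.0 1 [-38.  -6.  99.  17.  87. 165.]
1 44.0 -1 [   8.   34.   13.   65.  139. -165.]
1 42.1 -1 [  -1.   39.   13.   58.  139. -165.]
1 35.1 1 [-13.  41.  13. -46. 137. 165.]
1 31.3 1 [-22.  23.  13. -52. 140. 165.]
2 63.3 -1 [   5.   43.   13.   87.  137. -165.]
2 62.6 -1 [   3.   38.   13.   90.  137. -165.]
2 53.4 1 [-22.  42.  13. -72. 138. 165.]
2 49.5 1 [-20.  26.  13. -81. 139. 165.]
3 77.1 -1 [   7.   30.   13.  129.  136. -165.]
3 75.8 -1 [  11.   35.   13.  105.  127. -165.]
3 60.3 1 [-36.  39.  13. -81. 131. 165.]
3 59.1 1 [-46.  26.  13. -80. 122. 165.]
4 87.2 -1 [ -10.   21.   13.  148.  122. -165.]
4 86.5 -1 [   9.   24.   13.  142.  124. -165.]
4 63.7 1 [-68.  23.  13. -81. 117. 165.]
4 63.5 1 [-59.  18.  13. -81. 116. 165.]
87.22455073243421 [   0.   33.   26.    0.  121. -163.] [([0.169, -0.361, -0.04], -2.5, np.float64(19.3)), ([0.087, -0.046, -0.019], -2.5, np.float64(41.8)), ([0.017, 0.083, -0.053], -2.5, np.float64(59.6)), ([
[... 338 characters left out ...]
loat64(58.6)), ([0.357, 0.177, 0.032], -2.5, np.float64(75.6)), ([0.147, 0.294, 0.227], -2.5, np.float64(86.5))] [0.247 0.293 0.824] [-0.9298143   0.36300176 -0.06062247]
86.40685825993785 [   0.   28.   44.    0.  108. -163.] [([0.036, 0.086, 0.037], -2.5, np.float64(15.3)), ([0.0, 0.0, 0.0], -2.5, np.float64(38.5)), ([0.268, 0.295, -0.031], -2.5, np.float64(58.6)), ([0.357, 0.177, 0.032], -2.5, np.float64(75.6)), ([0.128, 0.298, 0.234], -2.5, np.float64(86.4))] [0.238 0.298 0.829] [-0.92749496  0.36854502 -0.06267106]beam.py:33: RuntimeWarning: invalid value encountered in arccos
  q,R=o; T=np.degrees(np.arccos(-R[2,2])); new.append((T,b[1],q,b[3]+[(a[1].tolist(),float(a[2]),round(T,1))]))
```

Run:
```python
from kin import *
from rig import observe
q=np.array(observe()['q']);p,R=fk(q,P)
q0=np.array([-61,33,26,0,121,-163.]);pt,Rt=fk(q0,P);print(pt,Rt[:,2])
via=np.array([.50,.30,.42]);
print('leg1',via-p,R.T@(via-p),np.linalg.norm(via-p))
def leg(q,tgts,roll):
    p0,R0=fk(q,P);p,R=p0,R0
    for t,r in zip(tgts,roll): q,p,R=row(q,p,R,t,R0@R_(np.degrees(r),'z'))
    return q,p,R
q1,p1,R1=leg(q,[p+(via-p)*min(1,(k+1)*.05/np.linalg.norm(via-p)) for k in range(8)],[-.04*(k+1) for k in range(8)]);print(np.round(q1),p1)
```

```text
[ 0.41609325 -0.50828892  0.41539676] [-2.04185537e-17 -1.38550525e-17 -1.00000000e+00]
leg1 [ 0.30933154 -0.41879582  0.05396614] [-0.36860251 -0.36746935 -0.05555851] 0.5234389003472801
[ 31.  21.  47.   0. 109. -69.] [0.42705252 0.39876166 0.40727354]
```

```bash
python3 -m crank '{"slide":[[-0.035,-0.035,-0.005],[-0.07,-0.07,-0.01],[-0.105,-0.105,-0.015],[-0.14,-0.14,-0.02],[-0.175,-0.175,-0.025],[-0.21,-0.21,-0.03],[-0.245,-0.245,-0.035],[-0.28,-0.28,-0.04]],"roll":[-0.04,-0.08,-0.12,-0.16,-0.20,-0.24,-0.28,-0.32],"grip":[0.0,0.0,0.0,0.0,0.0,0.0,0.0,0.0]}' 40; python3 -c "
from h import *
o=observe();print(np.round(o['q'],1))
R=np.array(o['tool_rot']);print(R[:,2],tool([.53,0.02,.42]),tool([.416,-.508,.415]))"
```

```text
time_s: 12.05
position: [0.4265, 0.3979, 0.4055]
tool_rot: [[-0.983, -0.176, 0.043], [-0.175, 0.984, 0.035], [-0.048, 0.027, -0.998]]
ft_force: [0.6, 0.1, -0.1]
grip_width: -0.0002
[ 31.2  21.   47.8   0.5 108.1 -68.8]
[ 0.04251919  0.03529122 -0.99847216] [-0.03640161 -0.38966379 -0.02343562] [ 0.16828165 -0.88923154 -0.04192421]
```

```bash
python3 -m crank '{"slide":[[-0.005,-0.049,-0.003],[-0.01,-0.098,-0.006],[-0.015,-0.147,-0.009],[-0.02,-0.196,-0.012],[-0.022,-0.245,-0.015],[-0.02,-0.294,-0.018],[-0.015,-0.343,-0.021],[-0.005,-0.392,-0.024]],"roll":[0,0,0,0,0,0,0,0],"grip":[0.0,0.0,0.0,0.0,0.0,0.0,0.0,0.0]}' 40; python3 -c "
from h import *
o=observe();print(np.round(o['q'],1))
R=np.array(o['tool_rot']);print(R[:,2],tool([.416,-.508,.415]))"
```

```text
time_s: 12.85
position: [0.4981, 0.012, 0.4186]
tool_rot: [[-0.984, -0.175, 0.042], [-0.173, 0.984, 0.035], [-0.048, 0.027, -0.998]]
ft_force: [1.1, -0.3, -0.3]
grip_width: 0.0002
[ -13.6   11.6   59.     2.6  107.5 -112.8]
[ 0.04227184  0.03492357 -0.99849559] [ 0.17106157 -0.49755858 -0.01805651]
```

```bash
python3 -m crank '{"slide":[[0.014,-0.048,-0.002],[0.028,-0.096,-0.004],[0.042,-0.144,-0.005],[0.058,-0.191,-0.006],[0.075,-0.238,-0.008],[0.092,-0.285,-0.010],[0.11,-0.331,-0.012],[0.128,-0.377,-0.014]],"roll":[0,0,0,0,0,0,0,0],"grip":[0.0,0.0,0.0,0.0,0.0,0.0,0.0,0.0]}' 40
cat > beam2.py <<'E'
from kin import *
import sys,pickle
from multiprocessing import Pool
from rig import observe
goal=np.array([.139,.987,-.06]);goal/=np.linalg.norm(goal)
QM=140
def step(a):
    q,s,rr=a; q=np.array(q);p0,R0=fk(q,P);p,R=p0,R0
    for k in range(8):
        q,p,R=row(q,p,R,p0+s,R0@R_(np.degrees(rr),'z'))
        pw=pts(q,P)
        if q[4]>QM or p[2]<.24 or pw[2][2]<.2 or np.hypot(p[0],p[1])<.25 or np.hypot(p[0]-.51,p[1]+1.)<0.2: return None
    return q,R
if __name__=='__main__':
    r=np.random.default_rng(int(sys.argv[1])); N=int(sys.argv[2]); L=int(sys.argv[3])
    q=np.array(observe()['q']); beam=[(0,q,[])]
    print('now',np.round(q),[np.degrees(np.arccos(fk(q,P)[1][:,2]@goal))])
    with Pool() as po:
      for lev in range(L):
        acts=[];meta=[]
        n=max(2,N//len(beam))
        for b in beam:
            for _ in range(n):
                d=r.normal(size=3);d/=np.linalg.norm(d);s=np.round(d*r.choice([0,.05,.1,.2,.4]),2);rr=float(r.choice([0,-.3,-.6,-1.,-2.5]))
                acts.append((b[1],s,rr));meta.append(b)
        new=[]
        for a,b,o in zip(acts,meta,po.map(step,acts,chunksize=8)):
            if o is None: continue
            qq,R=o; e=np.degrees(np.arccos(np.clip(R[:,2]@goal,-1,1))); new.append((e,qq,b[2]+[(a[1].tolist(),a[2],round(e,1))]))
        new.sort(key=lambda o:o[0]); beam=new[:25]
        for x in new[:2]: print(lev,round(x[0],1),np.round(x[1]),np.round(fk(x[1],P)[0],3),np.round(fk(x[1],P)[1][:,2],3),x[2],flush=True)
    pickle.dump(beam,open('beam2.pkl','wb'))
E
timeout 560 env OMP_NUM_THREADS=1 python3 beam2.py 1 500 5
```

```text
time_s: 13.65
position: [0.4367, -0.3817, 0.4164]
tool_rot: [[-0.984, -0.174, 0.042], [-0.173, 0.984, 0.035], [-0.048, 0.027, -0.999]]
ft_force: [1.7, 0.8, -0.3]
grip_width: -0.0
now [ -54.   22.   44.    3.  114. -153.] [np.float64(84.25987705961572)]
0 67.5 [ -50.   34.   13.   28.  139. -165.] [ 0.527 -0.322  0.499] [ 0.131  0.312 -0.941] [([0.03, -0.02, 0.04], -2.5, np.float64(67.5))]
0 68.0 [ -55.   33.   13.   30.  138. -165.] [ 0.503 -0.353  0.516] [ 0.205  0.294 -0.934] [([0.03, -0.05, 0.08], -2.5, np.float64(68.0))]
1 46.0 [ -57.   39.   13.   58.  140. -165.] [ 0.529 -0.339  0.499] [ 0.251  0.622 -0.742] [([-0.17, -0.36, -0.06], -2.5, np.float64(70.0)), ([0.0, 0.0, -0.0], -2.5, np.float64(46.0))]
1 47.8 [ -52.   32.   13.   62.  140. -165.] [ 0.529 -0.243  0.572] [ 0.255  0.597 -0.76 ] [([0.09, -0.11, 0.14], -2.5, np.float64(72.3)), ([0.0, -0.0, 0.0], -2.5, np.float64(47.8))]
2 26.1 [ -54.   37.   13.   91.  140. -165.] [ 0.527 -0.236  0.587] [ 0.178  0.854 -0.49 ] [([-0.17, -0.36, -0.06], -2.5, np.float64(70.0)), ([0.03, -0.06, 0.08], -2.5, np.float64(48.8)), ([0.07, -0.0,
[... 770 characters left out ...]
), ([0.19, -0.03, -0.03], -2.5, np.float64(13.9))]
4 12.2 [ -57.   34.   13.  121.  138. -165.] [ 0.455 -0.21   0.678] [ 0.064  0.964 -0.258] [([-0.18, -0.35, -0.09], -2.5, np.float64(71.4)), ([0.06, -0.19, 0.04], -2.5, np.float64(52.5)), ([0.0, -0.0, -0.0], -2.5, np.float64(29.4)), ([0.12, 0.07, 0.14], -2.5, np.float64(13.8)), ([0.12, -0.14, -0.08], 0.0, np.float64(12.2))]
4 12.6 [ -70.   24.   13.  144.  138. -165.] [ 0.307 -0.194  0.77 ] [ 0.068  0.962 -0.266] [([-0.18, -0.35, -0.09], -2.5, np.float64(71.4)), ([0.06, -0.19, 0.04], -2.5, np.float64(52.5)), ([0.0, -0.0, -0.0], -2.5, np.float64(29.4)), ([0.12, 0.07, 0.14], -2.5, np.float64(13.8)), ([0.2, -0.3, 0.18], -0.3, np.float64(12.6))]
```

```bash
python3 -c "
from h import *
R=np.array(observe()['tool_rot']);print(R.T@[-.18,-.35,-.09])"
```

```text
[ 0.24191102 -0.31552586  0.07016044]
```

```bash
python3 -m crank '{"slide":[[0.24,-0.315,0.07],[0.24,-0.315,0.07],[0.24,-0.315,0.07],[0.24,-0.315,0.07],[0.24,-0.315,0.07],[0.24,-0.315,0.07],[0.24,-0.315,0.07],[0.24,-0.315,0.07]],"roll":[-2.5,-2.5,-2.5,-2.5,-2.5,-2.5,-2.5,-2.5],"grip":[0.0,0.0,0.0,0.0,0.0,0.0,0.0,0.0]}' 40; python3 -c "
from h import *
o=observe();print(np.round(o['q'],1))"; timeout 560 env OMP_NUM_THREADS=1 python3 beam2.py 2 500 4
```

```text
time_s: 14.45
position: [0.5306, -0.4325, 0.4261]
tool_rot: [[-0.798, -0.577, 0.172], [-0.527, 0.808, 0.265], [-0.292, 0.12, -0.949]]
ft_force: [0.1, 0.5, 0.3]
grip_width: 0.0003
[ -55.5   40.1   12.7   23.1  132.  -165.2]
now [ -56.   40.   13.   23.  132. -165.] [np.float64(69.97477641390888)]
0 45.5 [ -59.   41.   13.   58.  139. -165.] [ 0.525 -0.373  0.475] [ 0.265  0.627 -0.733] [([-0.02, -0.04, -0.02], -2.5, np.float64(45.5))]
0 45.7 [ -59.   41.   13.   57.  139. -165.] [ 0.53  -0.371  0.47 ] [ 0.256  0.626 -0.737] [([-0.02, -0.04, -0.03], -2.5, np.float64(45.7))]
1 24.4 [ -55.   35.   13.   95.  137. -165.] [ 0.517 -0.23   0.616] [ 0.222  0.863 -0.454] [([-0.0, -0.0, 0.0], -2.5, np.float64(46.3)), ([0.16, -0.08, 0.09], -2.5, np.float64(24.4))]
1 25.0 [ -53.   36.   13.   93.  138. -165.] [ 0.528 -0.217  0.603] [ 0.177  0.863 -0.473] [([-0.0, 0.0, 0.0], -2.5, np.float64(46.3)), ([0.07, 0.05, 0.06], -2.5, np.float64(25.0))]
2 12.4 [ -41.   36.   13.  102.  127. -165.] [ 0.59  -0.092  0.648] [ 0.093  0.959 -0.269] [([-0.0, 0.0, -0.0], -2.5, np.float64(46.3)), ([0.4, -0.03, -0.05], -2.5, np.float64(27.2)), ([0.18, -0.05, -0.07], -2.5, np.float64(12.4))]
2 13.6 [ -42.   35.   13.  103.  128. -165.] [ 0.575 -0.087  0.656] [ 0.073  0.956 -0.285] [([-0.0, 0.0, -0.0], -2.5, np.float64(46.3)), ([0.4, -0.03, -0.05], -2.5, np.float64(27.2)), ([0.04, 0.02, 0.01], -2.5, np.float64(13.6))]
3 5.3 [ -53.   13.   13.  132.  116. -165.] [0.337 0.038 0.893] [ 0.087  0.987 -0.136] [([0.0, -0.0, 0.0], -2.5, np.float64(46.3)), ([0.16, 0.11, 0.05], -2.5, np.float64(28.0)), ([0.33, 0.12, 0.2], -2.5, np.float64(13.9)), ([0.11, -0.05, 0.16], -2.5, np.float64(5.3))]
3 10.2 [ -54.   -0.   13.  134.  112. -165.] [0.228 0.181 0.929] [ 0.121  0.964 -0.236] [([0.0, -0.0, 0.0], -2.5, np.float64(46.3)), ([0.16, 0.11, 0.05], -2.5, np.float64(28.0)), ([0.13, 0.13, 0.08], -2.5, np.float64(15.4)), ([-0.09, 0.18, 0.35], -1.0, np.float64(10.2))]
```

The arm follows my simulation closely. Next is the zero-slide step with the roll held past its limit.

```bash
python3 -m crank '{"slide":[[0,0,0],[0,0,0],[0,0,0],[0,0,0],[0,0,0],[0,0,0],[0,0,0],[0,0,0]],"roll":[-2.5,-2.5,-2.5,-2.5,-2.5,-2.5,-2.5,-2.5],"grip":[0.0,0.0,0.0,0.0,0.0,0.0,0.0,0.0]}' 40; python3 -c "
from h import *
o=observe();print(np.round(o['q'],1))
p=get_image('side');save(p,'s5')"; timeout 560 env OMP_NUM_THREADS=1 python3 beam2.py 3 600 4
```

```text
time_s: 15.25
position: [0.5349, -0.3479, 0.4846]
tool_rot: [[-0.398, -0.884, 0.245], [-0.623, 0.457, 0.635], [-0.673, 0.1, -0.733]]
ft_force: [0.3, -0.8, 1.3]
grip_width: -0.0
[ -57.    39.9   12.7   58.3  139.6 -165.2]
now [ -57.   40.   13.   59.  140. -165.] [np.float64(44.94064424642653)]
0 22.3 [ -51.   42.   13.   89.  136. -165.] [ 0.58  -0.241  0.541] [ 0.17   0.886 -0.431] [([0.18, -0.05, -0.08], -2.5, np.float64(22.3))]
0 23.1 [ -49.   42.   13.   86.  135. -165.] [ 0.597 -0.222  0.535] [ 0.167  0.88  -0.445] [([0.18, -0.01, -0.08], -2.5, np.float64(23.1))]
1 8.9 [ -58.   33.   13.  130.  135. -165.] [ 0.432 -0.208  0.708] [ 0.02   0.987 -0.16 ] [([0.18, -0.05, -0.08], -2.5, np.float64(22.3)), ([0.26, -0.19, 0.23], -2.5, np.float64(8.9))]
1 10.3 [ -60.   24.   13.  133.  131. -165.] [ 0.378 -0.128  0.785] [ 0.071  0.972 -0.226] [([0.18, -0.01, -0.08], -2.5, np.float64(23.1)), ([0.04, -0.03, 0.4], -2.5, np.float64(10.3))]
2 8.0 [ -57.   35.   13.  129.  134. -165.] [ 0.456 -0.213  0.694] [ 0.019  0.991 -0.13 ] [([0.18, -0.05, -0.08], -2.5, np.float64(22.3)), ([0.26, -0.19, 0.23], -2.5, np.float64(8.9)), ([0.34, -0.18, 0.1], 0.0, np.float64(8.0))]
2 8.3 [ -56.   33.   13.  128.  133. -165.] [ 0.451 -0.185  0.716] [ 0.023  0.989 -0.144] [([0.18, -0.05, -0.08], -2.5, np.float64(22.3)), ([0.26, -0.19, 0.23], -2.5, np.float64(8.9)), ([0.04, 0.01, 0.02], 0.0, np.float64(8.3))]
3 3.9 [-117.  -17.   24.  200.  104. -165.] [0.144 0.217 0.948] [ 0.124  0.984 -0.127] [([0.38, -0.1, 0.05], -2.5, np.float64(24.6)), ([0.02, 0.13, 0.15], -2.5, np.float64(12.8)), ([0.07, 0.36, 0.16], -2.5, np.float64(9.3)), ([-0.02, -0.02, 0.04], -1.0, np.float64(3.9))]
3 4.8 [-112.  -21.   28.  196.  105. -165.] [0.156 0.256 0.934] [ 0.111  0.984 -0.138] [([0.38, -0.1, 0.05], -2.5, np.float64(24.6)), ([0.02, 0.13, 0.15], -2.5, np.float64(12.8)), ([0.07, 0.36, 0.16], -2.5, np.float64(9.3)), ([0.02, 0.04, 0.02], -0.6, np.float64(4.8))]
```

View pics/s5.png

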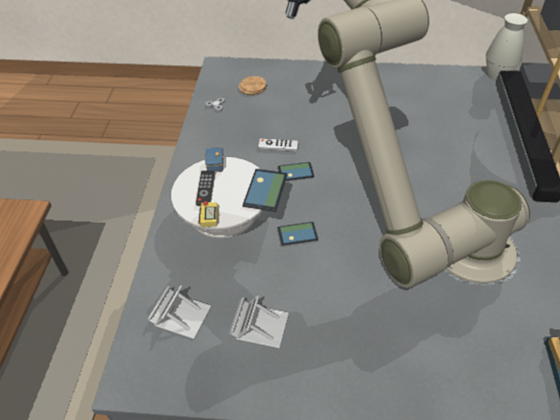

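```bash
python3 -c "
from h import *
R=np.array(observe()['tool_rot']);print(R.T@[.18,-.05,-.08])"
```

```text
[ 0.01379461 -0.19006432  0.0706064 ]
```

```bash
python3 -m crank '{"slide":[[0.014,-0.19,0.071],[0.014,-0.19,0.071],[0.014,-0.19,0.071],[0.014,-0.19,0.071],[0.014,-0.19,0.071],[0.014,-0.19,0.071],[0.014,-0.19,0.071],[0.014,-0.19,0.071]],"roll":[-2.5,-2.5,-2.5,-2.5,-2.5,-2.5,-2.5,-2.5],"grip":[0.0,0.0,0.0,0.0,0.0,0.0,0.0,0.0]}' 40; python3 -c "
from h import *
o=observe();print(np.round(o['q'],1))"; sed -i "s/\[0,-.3,-.6,-1.,-2.5\]/[0,-.2,-.4,-.7,-1.,-2.5]/; s/p\[2\]<.24/p[2]<.24 or p[2]>.85/" beam2.py; timeout 570 env OMP_NUM_THREADS=1 python3 beam2.py 4 900 3
```

```text
time_s: 16.1
position: [0.5804, -0.2453, 0.5342]
tool_rot: [[0.106, -0.981, 0.16], [-0.439, 0.098, 0.893], [-0.892, -0.165, -0.42]]
ft_force: [-0.8, 0.3, 0.4]
grip_width: 0.0
[ -50.8   42.4   12.7   89.4  136.5 -165.2]
now [ -51.   42.   13.   89.  136. -165.] [np.float64(21.496739260968646)]
0 8.3 [ -55.   31.   13.  127.  131. -165.] [ 0.449 -0.162  0.732] [ 0.035  0.987 -0.16 ] [([0.27, -0.09, 0.28], -2.5, np.float64(8.3))]
0 9.2 [ -49.   36.   13.  120.  131. -165.] [ 0.515 -0.15   0.686] [ 0.006  0.989 -0.15 ] [([0.39, -0.05, 0.09], -2.5, np.float64(9.2))]
1 6.9 [ -57.   34.   13.  128.  133. -165.] [ 0.452 -0.201  0.71 ] [ 0.044  0.99  -0.133] [([0.27, -0.09, 0.28], -2.5, np.float64(8.3)), ([0.06, -0.08, 0.02], 0.0, np.float64(6.9))]
1 7.5 [ -36.   30.   13.  112.  118. -164.] [0.545 0.011 0.755] [ 0.027  0.992 -0.126] [([0.39, -0.05, 0.09], -2.5, np.float64(9.2)), ([0.22, 0.13, 0.31], 0.0, np.float64(7.5))]
2 5.7 [ -84.   23.   13.  168.  131. -160.] [ 0.182 -0.219  0.828] [ 0.051  0.993 -0.107] [([0.27, -0.09, 0.28], -2.5, np.float64(8.3)), ([0.06, -0.08, 0.02], 0.0, np.float64(6.9)), ([-0.26, -0.12, 0.28], -0.4, np.float64(5.7))]
2 5.8 [ -27.   31.   13.  104.  111. -165.] [0.595 0.094 0.749] [ 0.048  0.994 -0.101] [([0.39, -0.05, 0.09], -2.5, np.float64(9.2)), ([0.22, 0.13, 0.31], 0.0, np.float64(7.5)), ([0.18, 0.06, 0.07], 0.0, np.float64(5.8))]
```

```bash
sed -i "s/beam=new\[:25\]/beam=new[:20]+[new[i] for i in r.permutation(len(new))[:60]]/" beam2.py; (timeout 570 env OMP_NUM_THREADS=1 python3 beam2.py 5 2400 3)
```

```text
now [ -51.   42.   13.   89.  136. -165.] [np.float64(21.496739260968646)]
0 8.6 [ -47.   27.   13.  119.  125. -165.] [ 0.474 -0.068  0.766] [ 0.065  0.98  -0.19 ] [([0.24, 0.1, 0.3], -2.5, np.float64(8.6))]
0 8.7 [ -54.   26.   13.  127.  128. -165.] [ 0.422 -0.107  0.779] [ 0.063  0.98  -0.191] [([0.16, 0.03, 0.37], -2.5, np.float64(8.7))]
1 6.2 [ -41.   44.   13.  104.  125. -165.] [ 0.639 -0.131  0.59 ] [ 0.079  0.985 -0.15 ] [([0.37, 0.0, -0.16], 0.0, np.float64(19.9)), ([0.16, -0.1, -0.06], -2.5, np.float64(6.2))]
1 6.7 [ -31.   23.   13.  107.  113. -165.] [0.508 0.096 0.81 ] [ 0.085  0.983 -0.163] [([0.24, 0.1, 0.3], -2.5, np.float64(8.6)), ([0.08, 0.15, 0.11], 0.0, np.float64(6.7))]
2 4.1 [ -21.   23.   13.   98.  104. -165.] [0.536 0.188 0.819] [ 0.098  0.988 -0.118] [([0.37, 0.06, 0.13], -2.5, np.float64(8.9)), ([0.25, 0.3, 0.06], 0.0, np.float64(7.4)), ([0.2, 0.02, -0.03], -1.0, np.float64(4.1))]
2 4.4 [ -29.   29.   13.  103.  111. -151.] [0.578 0.083 0.766] [ 0.1    0.987 -0.127] [([0.37, 0.0, -0.16], 0.0, np.float64(19.9)), ([0.16, -0.1, -0.06], -2.5, np.float64(6.2)), ([0.03, 0.22, 0.33], 0.0, np.float64(4.4))]
```

```bash
python3 -c "
from h import *
R=np.array(observe()['tool_rot']);print(R.T@[.37,0,-.16])"
```

```text
[ 0.18194352 -0.33681336  0.12630644]
```

```bash
python3 -m crank '{"slide":[[0.18,-0.335,0.125],[0.18,-0.335,0.125],[0.18,-0.335,0.125],[0.18,-0.335,0.125],[0.18,-0.335,0.125],[0.18,-0.335,0.125],[0.18,-0.335,0.125],[0.18,-0.335,0.125]],"roll":[0,0,0,0,0,0,0,0],"grip":[0.0,0.0,0.0,0.0,0.0,0.0,0.0,0.0]}' 40; python3 -c "
from h import *
o=observe();print(np.round(o['q'],1))"; timeout 570 env OMP_NUM_THREADS=1 python3 beam2.py 6 2000 2
```

```text
time_s: 16.9
position: [0.7109, -0.1345, 0.4759]
tool_rot: [[0.038, -0.985, 0.171], [-0.404, 0.141, 0.904], [-0.914, -0.104, -0.392]]
ft_force: [0.1, -0.7, -0.3]
grip_width: -0.0
[ -37.7   47.6   12.7   80.7  123.9 -165.2]
now [ -38.   48.   13.   81.  124. -165.] [np.float64(19.80950613544241)]
0 4.3 [ -45.   39.   13.  109.  124. -165.] [ 0.591 -0.14   0.657] [ 0.131  0.982 -0.135] [([0.3, -0.24, 0.11], -2.5, np.float64(4.3))]
0 4.4 [ -51.   40.   13.  117.  130. -165.] [ 0.542 -0.201  0.65 ] [ 0.09   0.989 -0.119] [([0.2, -0.33, 0.11], -2.5, np.float64(4.4))]
1 1.8 [ -52.   22.   13.  126.  118. -165.] [ 0.423 -0.048  0.841] [ 0.131  0.987 -0.09 ] [([0.1, -0.03, 0.17], -2.5, np.float64(6.0)), ([0.13, -0.03, 0.15], -0.7, np.float64(1.8))]
1 2.4 [ -47.   29.   13.  120.  120. -165.] [ 0.506 -0.081  0.772] [ 0.099  0.992 -0.072] [([0.37, -0.13, 0.1], -2.5, np.float64(6.0)), ([0.02, -0.02, 0.04], -1.0, np.float64(2.4))]
```

```bash
python3 -c "
from h import *
R=np.array(observe()['tool_rot']);print(R.T@[.3,-.24,.11])"
```

```text
[ 0.00779647 -0.3406873  -0.20873759]
```

```bash
python3 -m crank '{"slide":[[0.008,-0.34,-0.21],[0.008,-0.34,-0.21],[0.008,-0.34,-0.21],[0.008,-0.34,-0.21],[0.008,-0.34,-0.21],[0.008,-0.34,-0.21],[0.008,-0.34,-0.21],[0.008,-0.34,-0.21]],"roll":[-2.5,-2.5,-2.5,-2.5,-2.5,-2.5,-2.5,-2.5],"grip":[0.0,0.0,0.0,0.0,0.0,0.0,0.0,0.0]}' 40; python3 -c "
from h import *
o=observe();print(np.round(o['q'],1))"; sed -i "s/\[0,.05,.1,.2,.4\]/[0,.03,.1,.2,.4]/;s/\[0,-.2,-.4,-.7,-1.,-2.5\]/[0,-.05,-.1,-.2,-.4,-.7]/" beam2.py; timeout 570 env OMP_NUM_THREADS=1 python3 beam2.py 7 2000 2
```

```text
time_s: 17.7
position: [0.5894, -0.1455, 0.6503]
tool_rot: [[0.444, -0.89, 0.108], [-0.157, 0.041, 0.987], [-0.882, -0.455, -0.121]]
ft_force: [0.1, -0.0, 0.4]
grip_width: -0.0003
[ -45.2   39.2   12.7  110.6  124.5 -165.2]
now [ -45.   39.   13.  111.  125. -165.] [np.float64(3.9472526087726774)]
0 2.1 [ -43.   29.   13.  115.  117. -165.] [ 0.528 -0.041  0.776] [ 0.128  0.987 -0.095] [([-0.0, 0.07, 0.19], -0.2, np.float64(2.1))]
0 2.1 [ -41.   29.   13.  113.  116. -165.] [ 0.541 -0.029  0.771] [ 0.125  0.988 -0.095] [([0.04, 0.08, 0.18], -0.2, np.float64(2.1))]
1 0.4 [ -55.   22.   13.  130.  118. -165.] [ 0.411 -0.078  0.841] [ 0.141  0.988 -0.067] [([-0.06, 0.06, 0.18], 0.0, np.float64(2.1)), ([0.15, -0.17, 0.33], -0.4, np.float64(0.4))]
1 0.5 [ -50.   25.   13.  123.  118. -165.] [ 0.465 -0.074  0.813] [ 0.142  0.988 -0.067] [([-0.07, 0.1, 0.38], -0.2, np.float64(2.1)), ([0.23, -0.23, 0.24], -0.1, np.float64(0.5))]
```

```bash
python3 -c "
from h import *
R=np.array(observe()['tool_rot']);print(R.T@[.04,.08,.18])"
```

```text
[-0.15361719 -0.11415893  0.06139625]
```

```bash
python3 -m crank '{"slide":[[-0.15,-0.114,0.061],[-0.15,-0.114,0.061],[-0.15,-0.114,0.061],[-0.15,-0.114,0.061],[-0.15,-0.114,0.061],[-0.15,-0.114,0.061],[-0.15,-0.114,0.061],[-0.15,-0.114,0.061]],"roll":[-0.2,-0.2,-0.2,-0.2,-0.2,-0.2,-0.2,-0.2],"grip":[0.0,0.0,0.0,0.0,0.0,0.0,0.0,0.0]}' 40
cat > ana.py <<'E'
from plan import *
from rig import observe
from scipy.optimize import brentq
o=observe();q=np.array(o['q']);p=np.array(o['position']);R=np.array(o['tool_rot'])
z=R[:,2];print('q',np.round(q,1),'p',np.round(p,4),'z',np.round(z,3),'head',np.degrees(np.arctan2(z[1],z[0])),'elev',np.degrees(np.arcsin(z[2])))
# roll so that jaw y is "up" (horizontal tool x = -x side)
hx=np.cross([0,0,1],z);hx/=np.linalg.norm(hx)  # horizontal, for z=+y gives -x
Rg=np.c_[hx,np.cross(z,hx),z]
d=Ro.from_matrix(R.T@Rg).as_rotvec(); print('roll to grasp',d,'tool axes',R.tolist())
E
python3 ana.py
```

```text
time_s: 18.5
position: [0.5437, -0.0328, 0.7651]
tool_rot: [[0.585, -0.802, 0.124], [-0.149, 0.044, 0.988], [-0.797, -0.596, -0.094]]
ft_force: [0.1, 0.8, 0.6]
grip_width: 0.0001
q [ -40.8   29.4   12.8  112.7  116.1 -165.2] p [ 0.5437 -0.0328  0.7651] z [ 0.124  0.988 -0.094] head 82.86781878256944 elev -5.400946981005864
roll to grasp [-2.66552213e-17  5.71861674e-17  2.21285495e+00] tool axes [[0.584852494536551, -0.8016662147255966, 0.12360760414273395], [-0.14914986313298143, 0.04350436828387226, 0.9878571193586824], [-0.7973091482993193, -0.5961867577427015, -0.09412476789059858]]
```

```bash
cat >> ana.py <<'E'
yawt=np.radians(-7.6); xt=np.array([np.cos(yawt),np.sin(yawt),0]);yt=np.array([-np.sin(yawt),np.cos(yawt),0])
pickT=Ct+xt*(-.036)+yt*(-.075+.042)+np.array([0,0,.098])
pre=pickT-z*.11
E
python3 - <<'E'
from ana import *
print('pick',pickT,'pre',pre,np.linalg.norm(pre-p))
qq=q.copy();pp=p;RR=R
def go(t,Rt,n,tag):
    global qq,pp,RR
    for k in range(n):
        qq,pp,RR=row(qq,pp,RR,t,Rt)
        w=pts(qq,P)
        print(tag,k,np.round(qq),np.round(pp,3),'W',np.round(w[2],3),'el',np.round(w[1],2),round(np.degrees(np.arccos(np.clip(RR[:,2]@z,-1,1))),2)) if k%2==1 else 0
mid=np.array([pre[0],pre[1],.35])
go(mid,Rg,12,'mid');go(pre,Rg,6,'pre');go(pickT,Rg,4,'pick')
lift=pickT+[0,0,.15]
R60=Rg@R_(60,'z')
go(lift,Rg,4,'lift')
Pl=place
go(np.array([.5,.1,.3]),R60,9,'tr');go(Pl+[-.05,0,.08],R60,4,'prepl');go(Pl,R60,4,'pl')
E
```

```text
q [ -40.8   29.4   12.8  112.7  116.1 -165.2] p [ 0.5437 -0.0328  0.7651] z [ 0.124  0.988 -0.094] head 82.86781878256944 elev -5.400946981005864
roll to grasp [-2.66552213e-17  5.71861674e-17  2.21285495e+00] tool axes [[0.584852494536551, -0.8016662147255966, 0.12360760414273395], [-0.14914986313298143, 0.04350436828387226, 0.9878571193586824], [-0.7973091482993193, -0.5961867577427015, -0.09412476789059858]]
pick [ 0.54345178 -0.11944888  0.098     ] pre [ 0.52985494 -0.22811317  0.10835372] 0.6853273349170089
mid 1 [ -44.   27.   32.  106.  124. -165.] [ 0.542 -0.076  0.678] W [ 0.51  -0.333  0.703] el [ 0.26 -0.09  0.61] 0.14
mid 3 [ -47.   28.   44.   98.  130. -164.] [ 0.539 -0.118  0.588] W [ 0.507 -0.375  0.612] el [ 0.26 -0.11  0.61] 0.13
mid 5 [ -50.   32.   52.   88.  133. -162.] [ 0.535 -0.16   0.497] W [ 0.504 -0.417  0.522] el [ 0.27 -0.14  0.59] 0.11
mid 7 [ -53.   37.   57.   78.  134. -159.] [ 0.532 -0.202  0.406] W [ 0.5   -0.459  0.431] el [ 0.29 -0.19  0.56] 0.09
mid 9 [ -54.   42.   58.   73.  135. -150.] [ 0.53  -0.228  0.35 ] W [ 0.498 -0.485  0.374] el [ 0.3 
[... 1143 characters left out ...]
72 0.293] W [ 0.473 -0.185  0.318] el [ 0.28 -0.05  0.6 ] 0.0
tr 5 [-32.  28.  97.  71. 107. -77.] [0.5 0.1 0.3] W [ 0.468 -0.157  0.324] el [ 0.27 -0.03  0.61] 0.0
tr 7 [-32.  28.  97.  71. 107. -69.] [0.5 0.1 0.3] W [ 0.468 -0.157  0.324] el [ 0.27 -0.03  0.61] 0.0
prepl 1 [-24.  34. 102.  74.  98. -78.] [0.506 0.173 0.232] W [ 0.474 -0.084  0.257] el [ 0.32 -0.01  0.58] 0.0
prepl 3 [-16.  41. 105.  80.  91. -86.] [0.512 0.241 0.169] W [ 0.48  -0.016  0.194] el [0.37 0.02 0.54] 0.0
pl 1 [-14.  52.  97.  81.  89. -89.] [0.562 0.241 0.089] W [ 0.53  -0.016  0.114] el [0.44 0.01 0.47] 0.0
pl 3 [-14.  52.  97.  81.  89. -89.] [0.562 0.241 0.089] W [ 0.53  -0.016  0.114] el [0.44 0.01 0.47] 0.0
```

```bash
python3 -m crank '{"slide":[[0.038,0.027,-0.017],[0.076,0.054,-0.034],[0.114,0.081,-0.051],[0.152,0.108,-0.068],[0.19,0.135,-0.085],[0.228,0.162,-0.102],[0.266,0.189,-0.119],[0.304,0.216,-0.136]],"roll":[0.149,0.298,0.447,0.596,0.745,0.894,1.043,1.192],"grip":[0.05,0.05,0.05,0.05,0.05,0.05,0.05,0.05]}' 40
python3 - <<'E'
from ana import *
print(pre,R.T@(pre-p),R.T@(np.array([pre[0],pre[1],.2])-p),pickT)
E
```

```text
time_s: 19.3
position: [0.5309, -0.2034, 0.4065]
tool_rot: [[-0.533, -0.837, 0.124], [-0.014, 0.155, 0.988], [-0.846, 0.525, -0.094]]
ft_force: [0.6, -0.7, -1.5]
grip_width: 0.0503
q [ -52.5   37.1   56.9   78.4  134.4 -159.3] p [ 0.5309 -0.2034  0.4065] z [ 0.124  0.988 -0.094] head 82.85171576638172 elev -5.39771945384665
roll to grasp [-1.32207689e-17  8.87850088e-17  1.01577635e+00] tool axes [[-0.532812990164102, -0.8371156444021077, 0.12388589673418297], [-0.013752906003630001, 0.15494350851899766, 0.9878275997077012], [-0.8461212531835162, 0.5246235860739273, -0.0940686868521546]]
[ 0.52982433 -0.22810992  0.10834756] [ 0.25321953 -0.1593578   0.00349099] [ 0.17567044 -0.11127477 -0.00513063] [ 0.54345178 -0.11944888  0.098     ]
```

```bash
python3 -m crank '{"slide":[[0.042,-0.0265,0],[0.084,-0.053,0.001],[0.126,-0.0795,0.001],[0.168,-0.106,0.002],[0.21,-0.132,0.003],[0.24,-0.151,0.003],[0.253,-0.159,0.003],[0.253,-0.159,0.003]],"roll":[0.145,0.29,0.435,0.58,0.725,0.87,1.016,1.016],"grip":[0.05,0.05,0.05,0.05,0.05,0.05,0.05,0.05]}' 40
python3 - <<'E'
from ana import *
from h import get_image,save,silhouettes,onz
p_=get_image('wrist');save(p_,'w6')
p_=get_image('top');save(p_,'t6',(220,60,420,260),3)
p_=get_image('side');save(p_,'s6',(150,110,350,260),4)
print(p_['xyz'])
E
```

```text
time_s: 20.1
position: [0.5316, -0.2281, 0.1085]
tool_rot: [[-0.992, 0.01, 0.124], [0.124, 0.091, 0.988], [-0.002, 0.996, -0.091]]
ft_force: [-0.2, 0.2, -0.0]
grip_width: 0.0499
q [ -53.7   57.8   66.8   54.6  122.9 -137.8] p [ 0.5316 -0.2281  0.1085] z [ 0.124  0.988 -0.091] head 82.84056955313686 elev -5.243180333551445
roll to grasp [5.12798883e-17 3.17455898e-17 1.52689505e-03] tool axes [[-0.9922194309881758, 0.009874137062180537, 0.12410923489723802], [0.12449212357450552, 0.09086078804377005, 0.9880516324382927], [-0.0015205056430652776, 0.9958146507324253, -0.09138309170326346]]
[0.43764647 0.97743783 1.20078724]
```

View pics/w6.png

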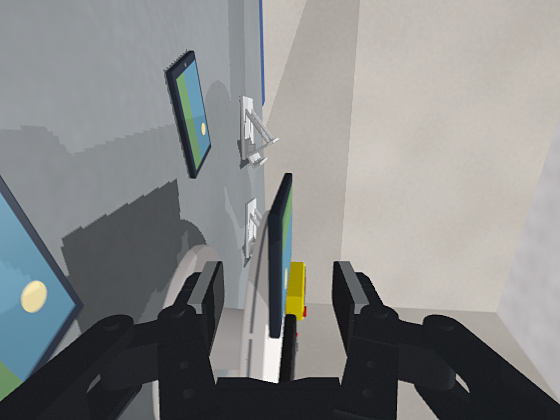

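View pics/s6.png

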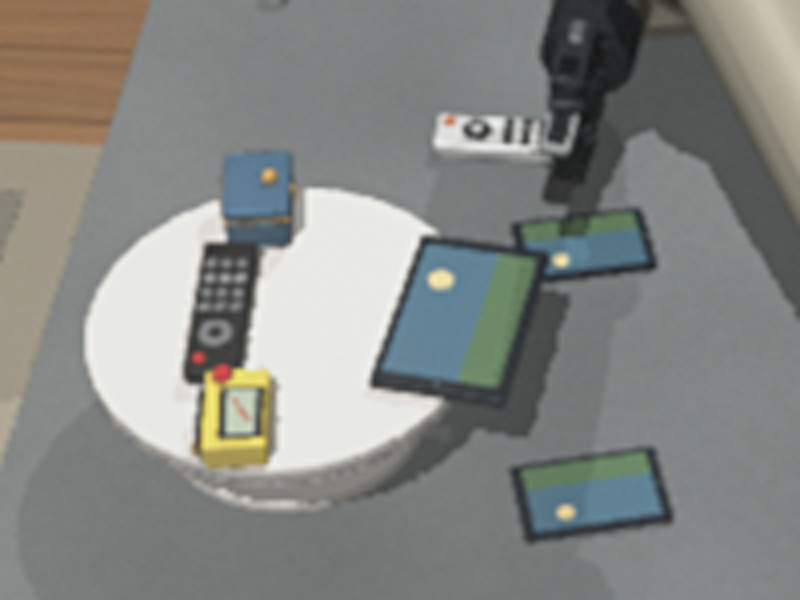

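View pics/t6.png

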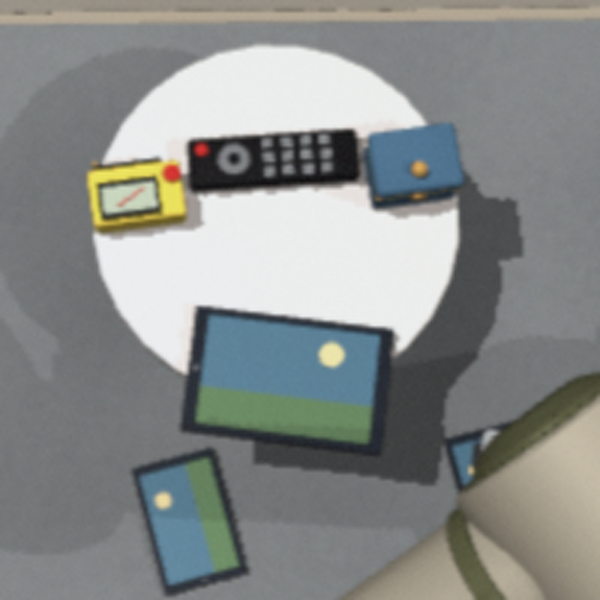

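```bash
python3 - <<'E'
from h import *
t=get_image('top')
c=np.array([(281,203.3),(347,211.3),(350.7,169.3),(286.3,162.3)])
X=onz(t,c,.104);print(np.round(X,4),'mean',X.mean(0))
m=silhouettes('tablet',t)
for x in m:
    r,b=rectz(t,x['pixels'],.104);print(round(x['confidence'],2),np.round(r[0],1),np.round(r[1]),round(r[2],1),np.round(b).tolist())
w=get_image('wrist')
C=np.array([.5835,-.0915,0]);y=np.radians(-7.6);xt=np.array([np.cos(y),np.sin(y),0]);yt=np.array([-np.sin(y),np.cos(y),0])
for a,b,z in ((-.048,-.075,.104),(.048,-.075,.104),(-.048,-.075,.095),(.048,-.075,.095)):
    print(np.round(proj(w,C+a*xt+b*yt+[0,0,z])))
E
python3 -c "
import cv2
im=cv2.imread('pics/w6.png')[150:360,180:370];cv2.imwrite('pics/w6z.png',cv2.resize(im,None,fx=3.8,fy=2.85,interpolation=2))"
```

```text
[[ 0.5499 -0.018   0.104 ]
 [ 0.5308 -0.1633  0.104 ]
 [ 0.6253 -0.1743  0.104 ]
 [ 0.6426 -0.0306  0.104 ]] mean [ 0.58714593 -0.09655722  0.104     ]
0.93 [587.4 -93.6] [150.  97.] 82.1 [[529.0, -161.0], [625.0, -174.0], [646.0, -26.0], [550.0, -13.0]]
0.58 [483.7 -20. ] [95. 62.] 13.8 [[430.0, -1.0], [445.0, -61.0], [537.0, -39.0], [523.0, 21.0]]
0.47 [553.6 259.3] [105. 116.] 81.3 [[488.0, 216.0], [603.0, 199.0], [619.0, 302.0], [504.0, 320.0]]
0.42 [ 531.2 -218.7] [22. 39.] 71.4 [[509.0, -223.0], [546.0, -236.0], [553.0, -214.0], [516.0, -202.0]]
[[276. 205.]]
[[274. 331.]]
[[262. 204.]]
[[262. 330.]]
```

View pics/w6z.png

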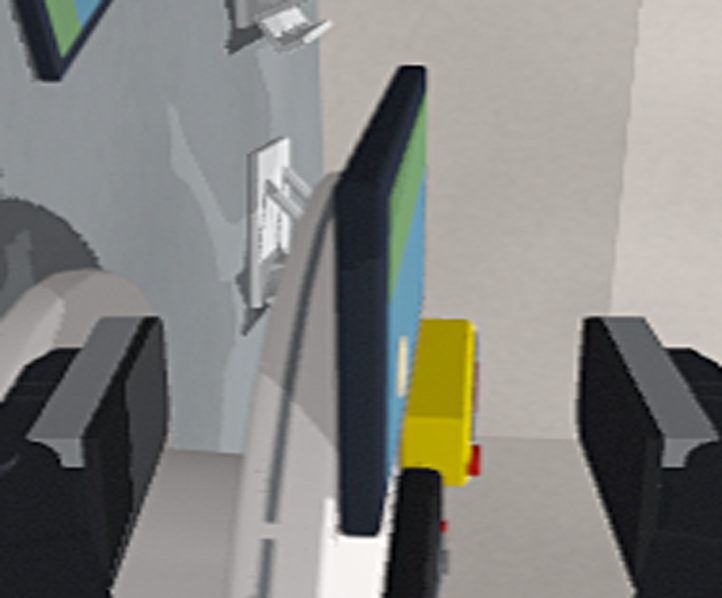

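Wrist view: the tablet's end face is at about columns 269–282, rows 213–336, between the finger tips at columns 223 and 333. It lies about 3.5 mm farther in x than assumed, and the top view agrees. Now I'll insert the fingers.

```bash
python3 -m crank '{"slide":[[-0.001,0,0.03],[-0.001,0,0.05],[-0.001,0,0.07],[-0.001,0,0.085],[-0.001,0,0.098],[-0.001,0,0.1085],[-0.001,0,0.1085],[-0.001,0,0.1085]],"roll":[0,0,0,0,0,0,0,0],"grip":[0.05,0.05,0.05,0.05,0.05,0.05,0.05,0.05]}' 40
python3 - <<'E'
from h import *
p_=get_image('wrist');save(p_,'w7')
p_=get_image('side');save(p_,'s7',(200,130,340,235),5)
p_=get_image('top');save(p_,'t7',(260,130,380,230),6)
E
```

```text
time_s: 21.2
position: [0.5465, -0.1212, 0.101]
tool_rot: [[-0.992, 0.004, 0.124], [0.124, 0.096, 0.988], [-0.008, 0.995, -0.096]]
ft_force: [0.1, 0.8, 0.1]
grip_width: 0.0501
```

View pics/w7.png

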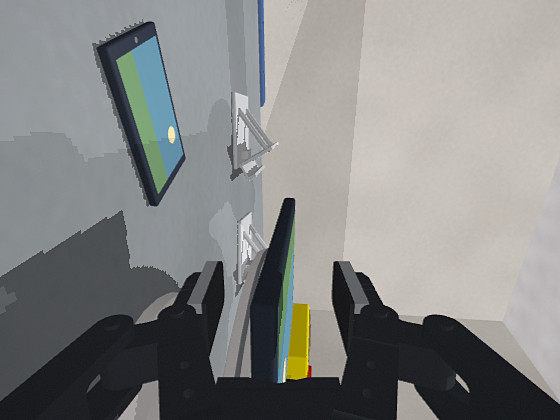

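View pics/s7.png

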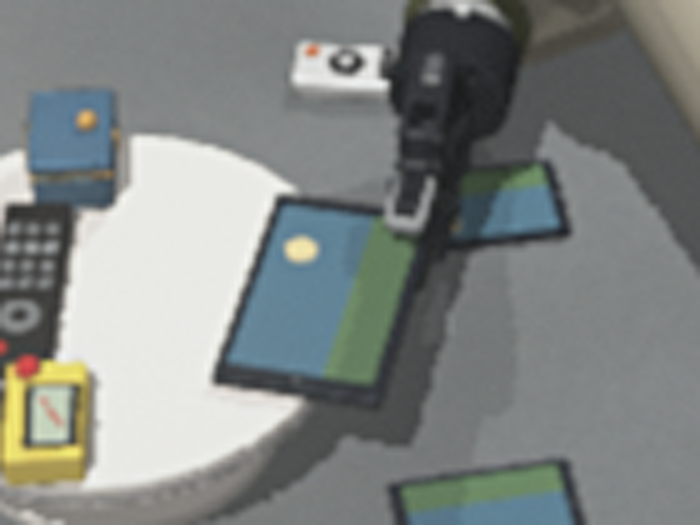

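View pics/t7.png

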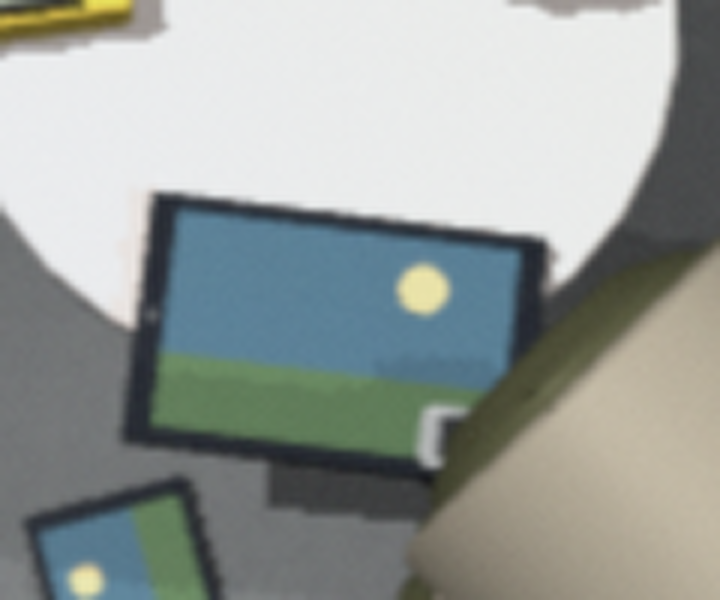

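```bash
python3 -m crank '{"slide":[[0,0,0],[0,0,0],[0,0,0],[0,0,0],[0,0,0],[0,0,0],[0,0,0],[0,0,0]],"roll":[0,0,0,0,0,0,0,0],"grip":[0.0,0.0,0.0,0.0,0.0,0.0,0.0,0.0]}' 60
python3 - <<'E'
from h import *
p_=get_image('wrist');save(p_,'w8')
p_=get_image('side');save(p_,'s8',(200,130,340,235),5)
R=np.array(observe()['tool_rot']);print(R.T@[0,0,.08],R.T@[0,0,.12],R.tolist())
E
```

```text
time_s: 22.15
position: [0.5461, -0.1208, 0.103]
tool_rot: [[-0.992, 0.002, 0.123], [0.123, 0.09, 0.988], [-0.01, 0.996, -0.09]]
ft_force: [-2.2, -1.5, 9.9]
grip_width: 0.0086
[-0.00076886  0.07967133 -0.00720329] [-0.00115329  0.119507   -0.01080493] [[-0.9924221118565002, 0.0015313399440501738, 0.12286580849145884], [0.12249891965928984, 0.0905396142312245, 0.9883302044039571], [-0.009610753383109185, 0.9958916774694105, -0.09004110265080192]]
```

View pics/w8.png

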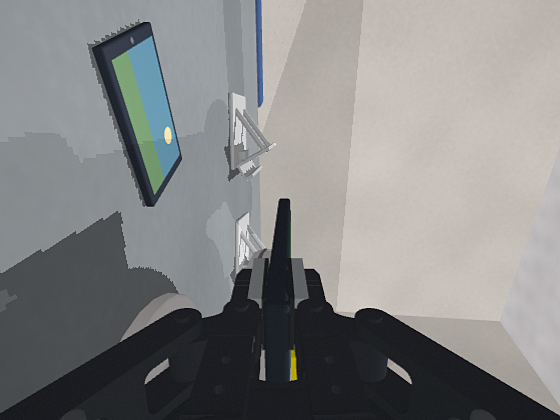

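View pics/s8.png

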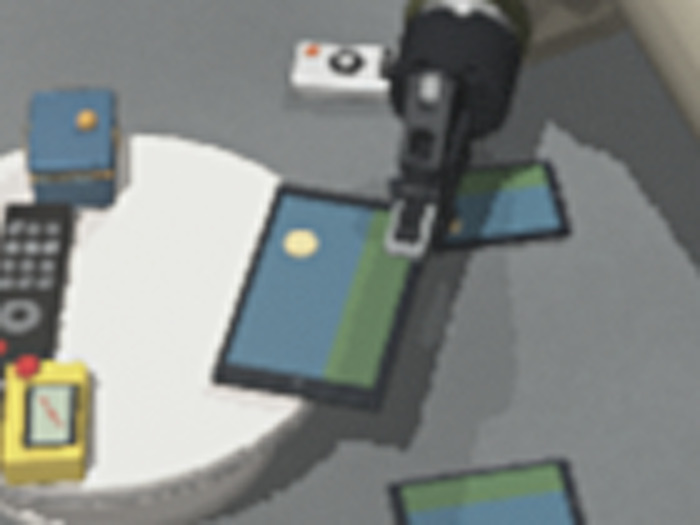

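```bash
python3 -m crank '{"slide":[[0,0.008,-0.001],[0,0.02,-0.002],[0,0.036,-0.003],[0,0.056,-0.005],[0,0.08,-0.007],[0,0.105,-0.0095],[0,0.13,-0.012],[0,0.15,-0.0135]],"roll":[0,0,0,0,0,0,0,0],"grip":[0.0,0.0,0.0,0.0,0.0,0.0,0.0,0.0]}' 100
python3 - <<'E'
from h import *
p_=get_image('wrist');save(p_,'w9')
p_=get_image('side');save(p_,'s9')
print(np.array(observe()['tool_rot']).tolist(),observe()['q'])
E
```

```text
time_s: 23.05
position: [0.5452, -0.1197, 0.2537]
tool_rot: [[-0.992, 0.004, 0.123], [0.123, 0.097, 0.988], [-0.008, 0.995, -0.097]]
ft_force: [0.3, -0.8, -3.0]
grip_width: 0.0076
[[-0.9923422943052749, 0.0008935589503477083, 0.12351506987143486], [0.12298938820969563, 0.09958916528914721, 0.9873984041635957], [-0.011418464027527756, 0.9950282406592355, -0.09893643903961223]] [ -46.72397429   41.83223287   75.08905823   63.91730512  121.37844284
 -127.06897721]
```

View pics/s9.png

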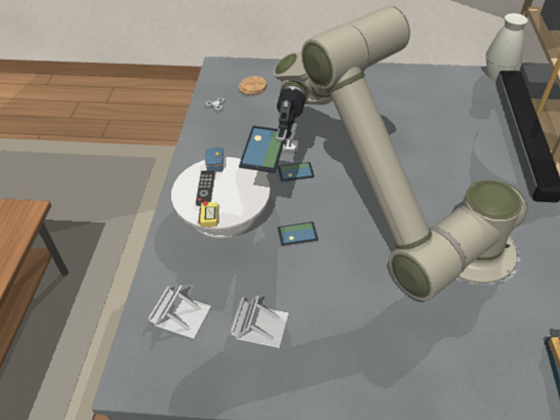

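View pics/w9.png

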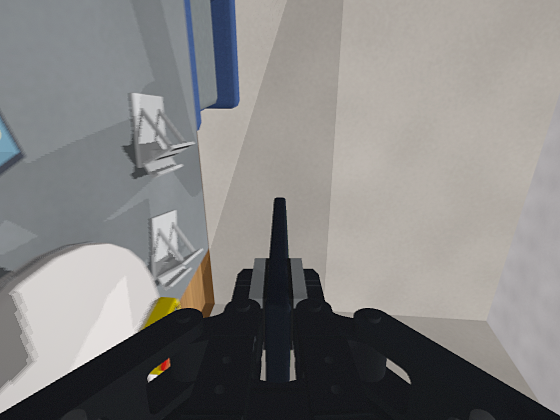

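Lifted cleanly: the grip is 7.6 mm wide and the tablet is clear of the caddy. Next I'll compute the pre-place pose.

```bash
cat > pl.py <<'E'
from plan import *
from rig import observe
S=np.array([.5705,.2805,0]); ys=-.139
def placeTCP(Rt,o=(-.036,-.0045,.033),up=0.,front=0.,side=0.,S=S):
    To=S+rz(ys)@np.array([.011,0,.056])+rz(ys)@(np.array([-.5,0,.866])*up+np.array([.866,0,.5])*front+np.array([0,1.,0])*side)
    return To-Rt@np.array(o)
E
python3 - <<'E'
from pl import *
o=observe();R=np.array(o['tool_rot']);p=np.array(o['position']);q=np.array(o['q'])
R60=R@R_(60,'z'); T=placeTCP(R60,up=.07,front=.004); print(T,p,R.T@(T-p),np.linalg.norm(T-p))
mid=p+(T-p)*[.9,.9,0]; print('mid',mid,R.T@(mid-p))
print('tab z',-0,R60[:,1])
E
```

```text
[0.53212105 0.25582464 0.15498459] [ 0.54536531 -0.11977453  0.25414941] [ 0.06046986 -0.06127802  0.37904116] 0.38869499913524247
mid [0.53344548 0.21826472 0.25414941] [0.0534038  0.0336544  0.33230713]
tab z 0 [ 0.85984042 -0.05671735  0.5074028 ]
```

```bash
python3 -m crank '{"slide":[[0.005,0.003,0.03],[0.012,0.008,0.075],[0.02,0.012,0.12],[0.027,0.017,0.165],[0.034,0.021,0.21],[0.041,0.026,0.255],[0.048,0.03,0.3],[0.053,0.034,0.33]],"roll":[0.1,0.24,0.38,0.52,0.66,0.8,0.94,1.047],"grip":[0.0,0.0,0.0,0.0,0.0,0.0,0.0,0.0]}' 100
python3 - <<'E'
from h import *
from pl import *
p_=get_image('side');save(p_,'s10',(180,170,380,320),4)
p_=get_image('top');save(p_,'t10',(100,120,280,255),4)
p_=get_image('wrist');save(p_,'w10')
o=observe();R=np.array(o['tool_rot']);p=np.array(o['position']);q=np.array(o['q']);print(np.round(q),p,R.tolist())
E
```

```text
time_s: 23.95
position: [0.5325, 0.2186, 0.2527]
tool_rot: [[-0.486, 0.866, 0.121], [0.144, -0.058, 0.988], [0.862, 0.497, -0.096]]
ft_force: [0.6, 0.3, -3.0]
grip_width: 0.0079
[-18.  32.  98.  79.  95. -72.] [0.5325939  0.21759028 0.25295869] [[-0.49164661691057815, 0.8624502130241978, 0.12026318694803984], [0.1433405665257536, -0.05606956426697869, 0.9880838456077434], [0.8589162276197018, 0.5030266732663656, -0.09605769055163509]]
```

View pics/s10.png

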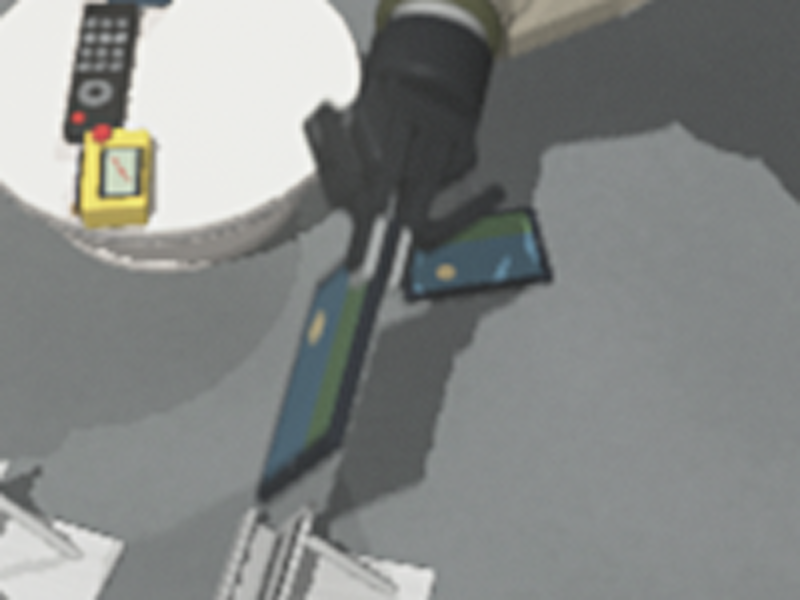

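View pics/t10.png

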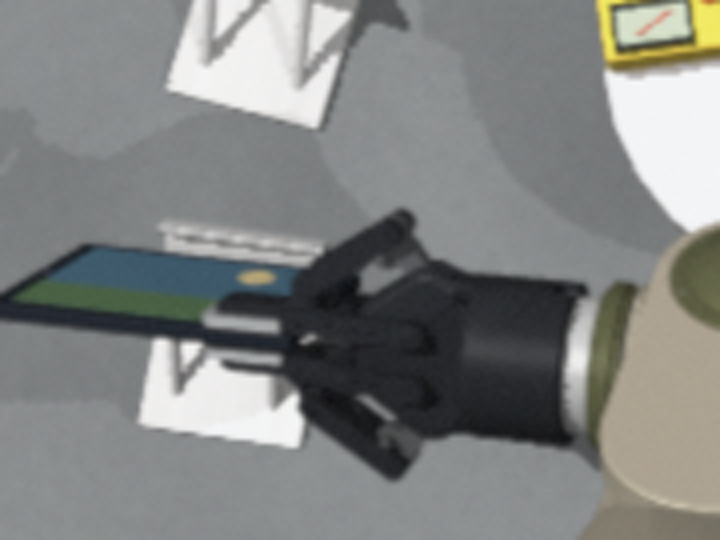

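View pics/w10.png

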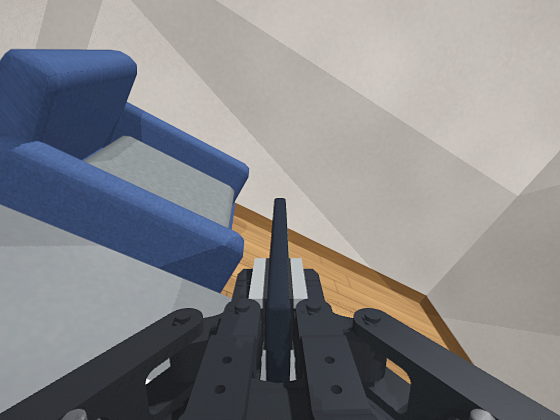

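Run:
```python
from h import *
s=get_image('side');save(s,'s11',(235,230,285,305),8)
t=get_image('top');save(t,'t11',(90,165,190,215),8)
```

```text
(no output)
```

View pics/s11.png

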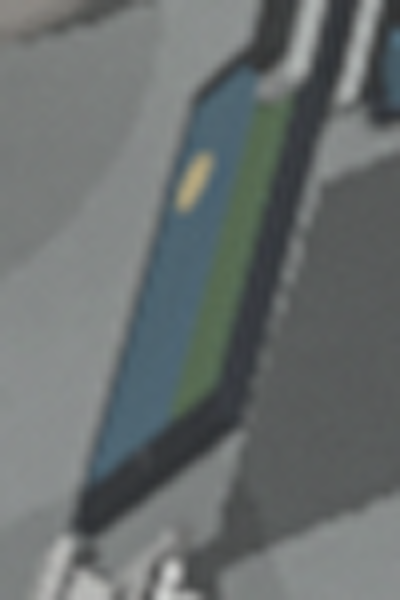

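View pics/t11.png

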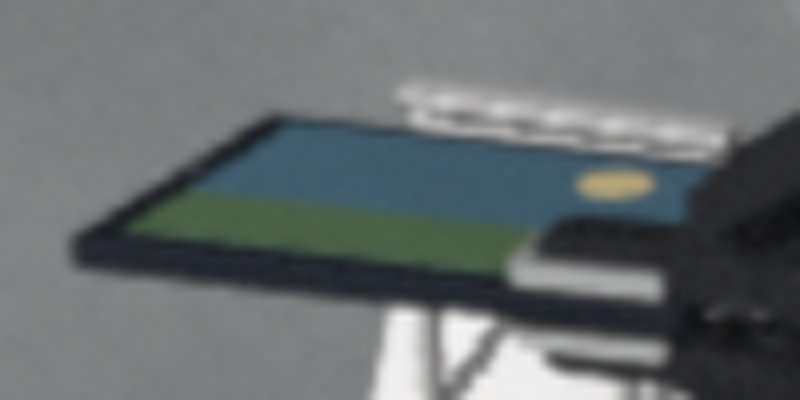

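```bash
cat > fitt.py <<'E'
from h import *
from pl import *
from scipy.optimize import least_squares
M=np.array([[-1,0,0],[0,0,1],[0,1,0]],float)
def fit_tab(obs,p,R,prior=(-.036,-.0045,.033),free=4):
    def model(v,X):
        Rt=R@M@R_(v[3],'z'); return p+R@v[:3]+Rt@np.array(X)
    def f(v): return np.concatenate([proj(c,model(v,X))[0]-u for c,X,u in obs]+[[(v[1]+.0045)/.0005*1.0]])
    r=least_squares(f,[*prior,0.],x_scale=[.01,.01,.01,1]); return r.x,r.fun
E
python3 - <<'E'
from fitt import *
s=get_image('side');t=get_image('top')
o=observe();R=np.array(o['tool_rot']);p=np.array(o['position'])
a,b=.048,.075
T=[(t,(a,b,.009),(124.4,179.1)),(t,(-a,b,0),(99.75,198.1)),(t,(-a,b,.009),(99.4,195))]
Sd=[(s,(a,-b,.009),(259,242.25)),(s,(a,b,.009),(244.75,295.6)),(s,(a,b,0),(246.25,297.25)),(s,(-a,b,0),(265,283.75))]
for nm,ob in (('top',T),('side',Sd),('both',T+Sd)):
    v,r=fit_tab(ob,p,R);print(nm,np.round(v,4),np.round(r,1))
# residual of predicted with prior
for c,X,u in T+Sd: 
    print(np.round(proj(c,p+R@np.array([-.036,-.0045,.033])+R@M@np.array(X))[0]-u,1))
E
```

```text
top [-0.0387 -0.0045  0.03   -0.4264] [ 0.  -0.4  0.1  0.9 -0.1 -0.5 -0. ]
side [-0.0211 -0.0046  0.0442  0.0714] [-0.4 -1.7 -1.8  1.   0.3  0.9  1.1 -0.5 -0.2]
both [-0.0402 -0.0056  0.0326  0.0043] [-1.  -0.2 -0.7  1.1 -0.9 -0.3 -2.4 -2.3 -3.7 -0.7 -1.7 -0.8 -1.3 -2.
 -2.2]
[-2.2 -0.1]
[-2.2  1.3]
[-2.4 -0.1]
[-2.1 -3.1]
[-3.4 -1.3]
[-1.4 -1.4]
[-0.9 -2.7]
```

Run:
```python
from pl import *
S=np.array([.572,.280,0])
o=observe();R=np.array(o['tool_rot']);p=np.array(o['position'])
for up in (.06,.03,.005,0):
    T=placeTCP(R,(-.037,-.0045,.032),up=up,front=.004,S=S); print(up,np.round(T,4),np.round(R.T@(T-p),4))
```

```text
0.06 [0.5383 0.2557 0.147 ] [-0.0871 -0.0525  0.051 ]
0.03 [0.5531 0.2536 0.1211] [-0.1171 -0.0527  0.0532]
0.005 [0.5655 0.2518 0.0994] [-0.142  -0.0528  0.0552]
0 [0.568  0.2515 0.0951] [-0.147  -0.0529  0.0555]
```

```bash
python3 -m crank '{"slide":[[-0.012,-0.012,0.012],[-0.032,-0.03,0.03],[-0.055,-0.045,0.043],[-0.075,-0.0525,0.05],[-0.092,-0.0527,0.0515],[-0.107,-0.0527,0.0525],[-0.117,-0.0527,0.053],[-0.117,-0.0527,0.053]],"roll":[0,0,0,0,0,0,0,0],"grip":[0.0,0.0,0.0,0.0,0.0,0.0,0.0,0.0]}' 100
python3 - <<'E'
from h import *
s=get_image('side');save(s,'s12',(210,230,310,345),5)
t=get_image('top');save(t,'t12',(90,150,200,245),6)
o=observe();print(o['position'])
E
```

```text
time_s: 25.1
position: [0.5533, 0.2535, 0.1205]
tool_rot: [[-0.491, 0.862, 0.125], [0.145, -0.06, 0.988], [0.859, 0.503, -0.095]]
ft_force: [-0.3, -0.7, -2.7]
grip_width: 0.0081
[0.55258532 0.25400287 0.12171123]
```

View pics/s12.png

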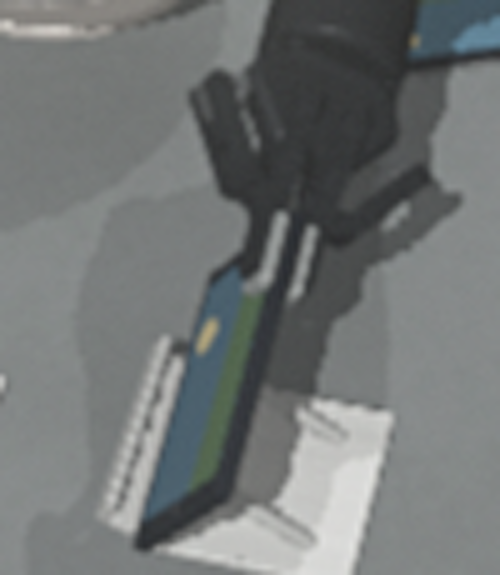

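View pics/t12.png

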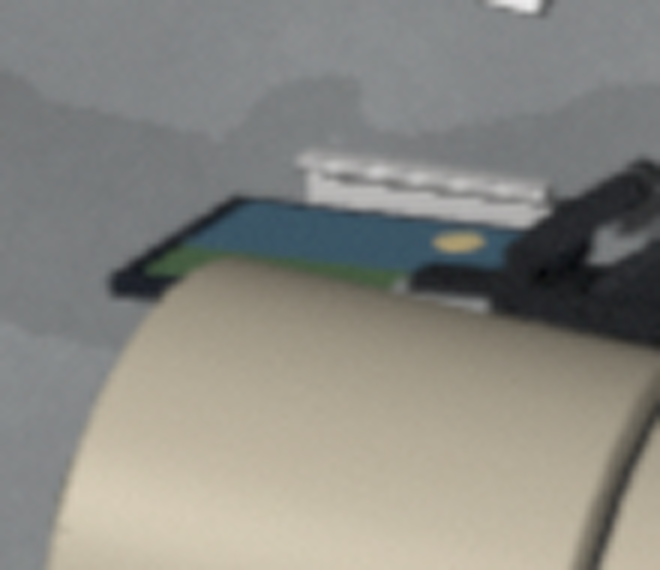

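Run:
```python
from fitt import *
s=get_image('side');t=get_image('top')
o=observe();R=np.array(o['tool_rot']);p=np.array(o['position'])
Rt=R@M
def tabpt(S,up,front,side,X):
    To=S+rz(-.139)@(np.array([.011,0,.056])+np.array([-.5,0,.866])*up+np.array([.866,0,.5])*front+np.array([0,1.,0])*side)
    return To+Rt@np.array(X)
a,b=.048,.075
St=np.array([.5726,.2774,0]);Ss=np.array([.5676,.2847,0])
obsT=[((a,b,.009),(129.7,183.))]
obsS=[((a,b,.009),(210+137/5,230+538/5)),((a,b,0),(210+145/5,230+550/5)),((a,-b,.009),(210+212/5,230+278/5)),((-a,b,0),(210+228/5,230+498/5))]
def solve(cam,S,obs):
    f=lambda v:np.concatenate([proj(cam,tabpt(S,.03,v[0],v[1],X))[0]-u for X,u in obs])
    r=least_squares(f,[0,0]);return r.x,np.round(r.fun,1)
print('top front,side',solve(t,St,obsT)); print('side',solve(s,Ss,obsS))
def solve3(v):
    return np.concatenate([proj(t,tabpt(St,v[2],v[0],v[1],X))[0]-u for X,u in obsT]+[proj(s,tabpt(Ss,v[2],v[0],v[1],X))[0]-u for X,u in obsS])
r=least_squares(solve3,[0,0,.03]);print('front,side,up',r.x,np.round(r.fun,1))
```

```text
top front,side (array([ 0.00291646, -0.00271865]), array([0., 0.]))
side (array([ 0.00537979, -0.00319871]), array([-1.2,  1.4,  0.6,  0.4, -1.2, -1.7,  1.7, -0.4]))
front,side,up [ 0.00481524 -0.0033395   0.02963227] [ 0.3 -0.8 -1.   1.5  0.7  0.5 -1.  -1.5  1.9 -0.3]
```

Both cameras agree that the tablet is about 30 mm up the rest, 4.8 mm in front of it and 3 mm to the side. Now I'll lower it along the rest.

```bash
python3 -m crank '{"slide":[[-0.006,0,0.001],[-0.012,-0.001,0.002],[-0.017,-0.001,0.003],[-0.021,-0.001,0.003],[-0.023,-0.001,0.003],[-0.025,-0.001,0.003],[-0.025,-0.001,0.003],[-0.025,-0.001,0.003]],"roll":[0,0,0,0,0,0,0,0],"grip":[0.0,0.0,0.0,0.0,0.0,0.0,0.0,0.0]}' 100
python3 - <<'E'
from h import *
s=get_image('side');save(s,'s13',(210,230,310,345),5)
print(observe()['ft_force'],observe()['position'])
E
```

```text
time_s: 26.1
position: [0.5643, 0.2538, 0.0993]
tool_rot: [[-0.492, 0.862, 0.124], [0.144, -0.059, 0.988], [0.858, 0.504, -0.095]]
ft_force: [0.0, -0.2, -2.2]
grip_width: 0.0082
[ 0.40877428 -0.36167888 -3.06059284] [0.56428114 0.25382998 0.09932373]
```

View pics/s13.png

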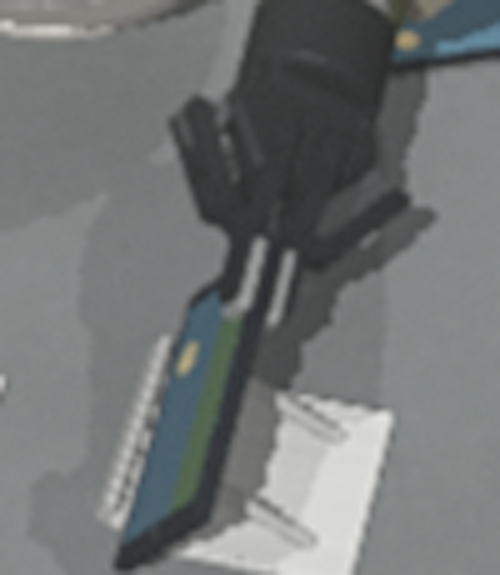

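```bash
python3 -m crank '{"slide":[[-0.001,0,0],[-0.001,0,0],[-0.002,0,0],[-0.002,0,0],[-0.003,0,0],[-0.003,0,0],[-0.004,0,0],[-0.004,0,0]],"roll":[0,0,0,0,0,0,0,0],"grip":[0.0,0.0,0.0,0.0,0.0,0.0,0.0,0.0]}' 60;  python3 - <<'E'
from h import *
o=observe();print(o['ft_force'],o['position'],o['wrist_torque'])
E
```

```text
time_s: 26.95
position: [0.5658, 0.2533, 0.0967]
tool_rot: [[-0.493, 0.862, 0.122], [0.142, -0.059, 0.988], [0.859, 0.504, -0.093]]
ft_force: [-4.6, -3.4, 4.4]
grip_width: 0.008
[-4.61475644 -3.43497916  4.44136834] [0.56584261 0.25331587 0.09669356] [0.49212011 0.07768674 0.95526203]
```

```bash
python3 -m crank '{"slide":[[-0.001,0,0],[-0.001,-0.001,0],[-0.002,-0.001,0],[-0.002,-0.002,0],[-0.003,-0.002,0],[-0.003,-0.003,0],[-0.004,-0.003,0],[-0.004,-0.003,0]],"roll":[0,0,0,0,0,0,0,0],"grip":[0.0,0.0,0.0,0.0,0.0,0.0,0.0,0.0]}' 25;  python3 - <<'E'
from h import *
o=observe();print(o['ft_force'],o['position'],o['wrist_torque'],np.array(o['tool_rot']).tolist())
s=get_image('side');save(s,'s14',(210,230,310,345),5)
s=get_image('top');save(s,'t14',(90,150,200,245),6)
s=get_image('wrist');save(s,'w14')
E
```

```text
time_s: 27.75
position: [0.5658, 0.2526, 0.0944]
tool_rot: [[-0.496, 0.86, 0.123], [0.137, -0.063, 0.989], [0.857, 0.507, -0.087]]
ft_force: [-6.3, -8.0, 17.3]
grip_width: 0.0076
[-6.27571563 -8.03065852 17.25965596] [0.56576654 0.25259685 0.09441416] [ 3.19765473 -0.52362139  0.90801812] [[-0.4959466212493747, 0.8595701571016136, 0.12319128983672836], [0.13723140454621613, -0.06250005116254133, 0.9885652660350516], [0.8574406629485225, 0.5071813173067273, -0.08696333076309067]]
```

View pics/s14.png

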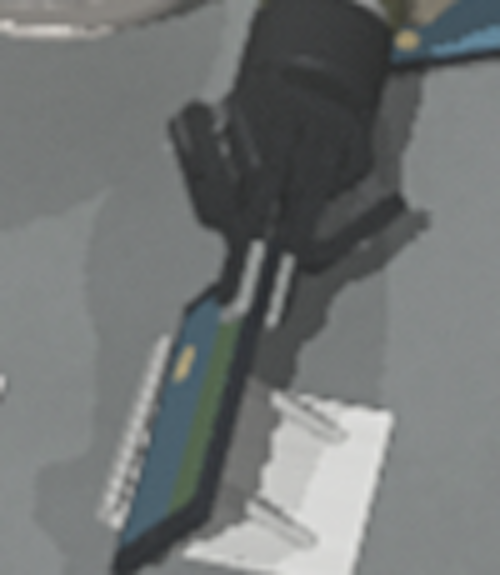

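View pics/w14.png

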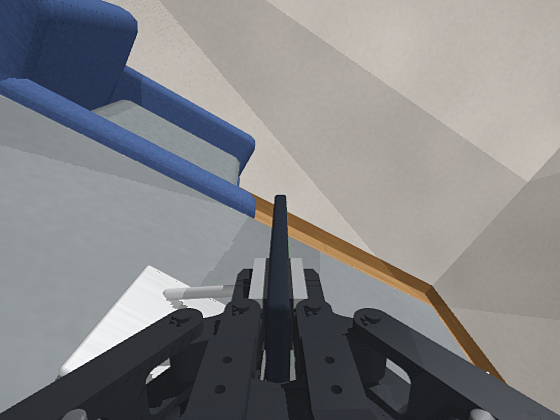

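```bash
python3 -m crank '{"slide":[[0,0,0],[0,0,0],[0,0,0],[0,0,0],[0,0,0],[0,0,0],[0,0,0],[0,0,0]],"roll":[0,0,0,0,0,0,0,0],"grip":[0.010,0.012,0.014,0.016,0.018,0.020,0.022,0.024]}' 25;  python3 - <<'E'
from h import *
o=observe();print(o['ft_force'],o['position'],o['grip_width'])
s=get_image('side');save(s,'s15',(210,230,310,345),5)
s=get_image('wrist');save(s,'w15')
E
```

```text
time_s: 28.7
position: [0.5657, 0.2528, 0.0909]
tool_rot: [[-0.492, 0.862, 0.124], [0.144, -0.059, 0.988], [0.858, 0.504, -0.095]]
ft_force: [0.4, 1.1, 0.6]
grip_width: 0.024
[0.39870445 1.10223229 0.64487526] [0.5657359  0.25283268 0.09085481] 0.023963341634292434
```

View pics/s15.png

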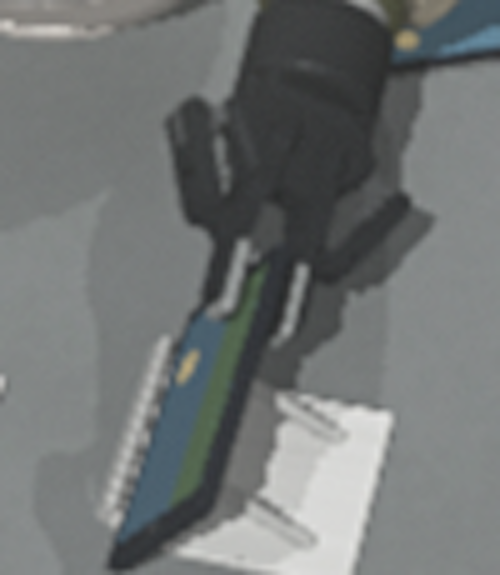

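View pics/w15.png

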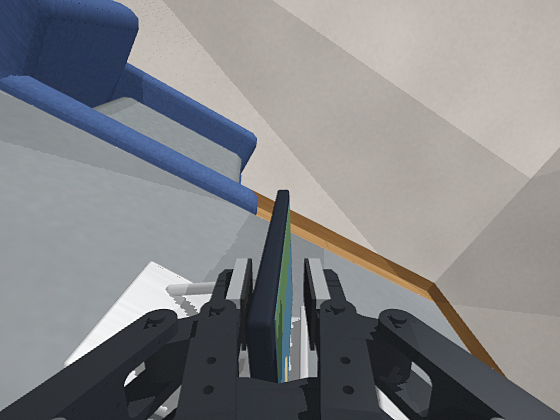

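```bash
python3 -m crank '{"slide":[[0,0,0],[0,0,0],[0,0,0],[0,0,-0.005],[0,0,-0.02],[0,0,-0.04],[0,0,-0.065],[0,0,-0.09]],"roll":[0,0,0,0,0,0,0,0],"grip":[0.03,0.038,0.046,0.05,0.05,0.05,0.05,0.05]}' 25; python3 -m crank '{"slide":[[0,0,-0.03],[0,0,-0.06],[0,0,-0.09],[0,0,-0.12],[0.02,0,-0.14],[0.05,0,-0.15],[0.08,0,-0.16],[0.1,0,-0.16]],"roll":[0,0,0,0,0,0,0,0],"grip":[0.05,0.05,0.05,0.05,0.05,0.05,0.05,0.05]}' 25;  python3 - <<'E'
from h import *
o=observe();print(o['ft_force'],o['position'],o['grip_width'])
s=get_image('side');save(s,'s16',(210,230,310,345),5)
s=get_image('top');save(s,'t16',(90,150,220,245),6)
E
```

```text
time_s: 29.6
position: [0.5543, 0.1621, 0.0996]
tool_rot: [[-0.492, 0.862, 0.124], [0.145, -0.059, 0.988], [0.858, 0.504, -0.095]]
ft_force: [-0.0, 0.1, -0.5]
grip_width: 0.0501
time_s: 30.4
position: [0.4847, 0.0185, 0.2019]
tool_rot: [[-0.493, 0.861, 0.126], [0.146, -0.061, 0.987], [0.858, 0.505, -0.096]]
ft_force: [0.7, -0.3, 0.5]
grip_width: 0.0499
[ 0.68598234 -0.26164197  0.48714402] [0.4846563  0.01854956 0.20194065] 0.04986021909756276
```

View pics/s16.png

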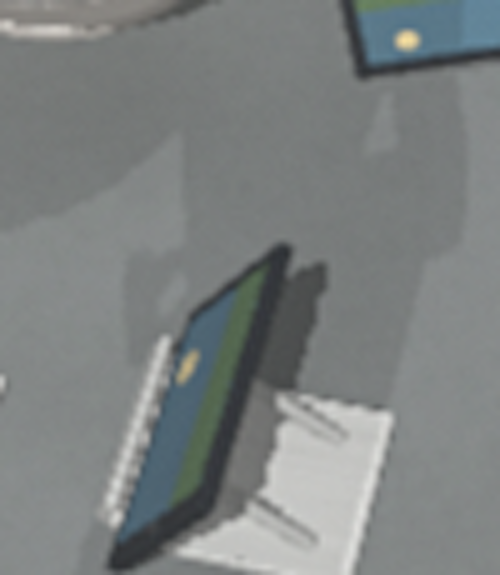

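View pics/t16.png

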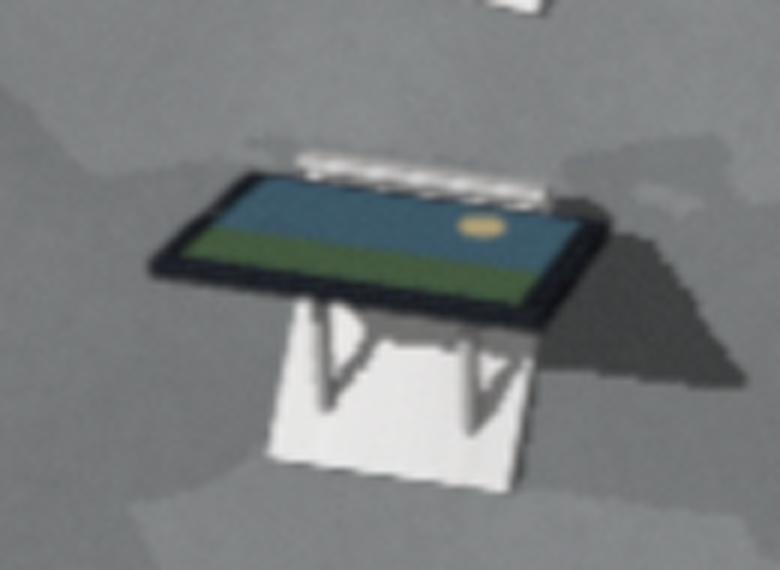

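Run:
```python
from fitt import *
s=get_image('side');t=get_image('top')
a,b=.048,.075
zt=lambda x,y:(90+x/6,150+y/6); zs=lambda x,y:(210+x/5,230+y/5)
obs=[(t,0,(a,b,.009),zt(254,173)),(t,0,(a,-b,.009),zt(612,218)),(t,0,(-a,-b,0),zt(543,330)),(t,0,(-a,b,0),zt(150,275)),
(s,1,(a,b,.009),zs(110,560)),(s,1,(a,b,0),zs(118,572)),(s,1,(a,-b,.009),zs(190,316)),(s,1,(-a,-b,.009),zs(284,243)),(s,1,(-a,b,0),zs(213,515))]
SS=[np.array([.5726,.2774,0]),np.array([.5676,.2847,0])]
def f(v):
    Rl=R_(v[3],'z')@R_(v[4],'y')@R_(v[5],'x')
    return np.concatenate([proj(c,SS[i]+rz(-.139)@(v[:3]+Rl@np.array(X)))[0]-u for c,i,X,u in obs])
r=least_squares(f,[.011,0,.056,0,60,0],x_scale=[.01,.01,.01,5,5,5]);print(np.round(r.x,4),np.round(r.fun,1))
o=observe();print(o['time_s'],o['ft_force'])
```

```text
[ 1.11000e-02 -1.40000e-03  5.72000e-02 -1.38950e+00  5.82257e+01
 -4.75600e-01] [-0.3 -0.8  0.8  0.6  0.3  0.9 -0.3  0.3 -1.2  1.8  0.4  1.   0.2 -1.1
 -0.6 -1.2  0.1 -0.4]
30.6 [-0.41006249 -0.37860731  0.50559028]
```

The fit gives the origin at (11.1, −1.4, 57.2) mm in the stand frame and a tilt of 58°, so the tablet is well seated. The arm is clear, so I'm handing in.

```bash
python3 -c "
from rig import *
print(close_job()); print(observe()['time_s'])"
```

```text
the job is handed in; nothing more can be done
None
the job is handed in; nothing more can be done
```

The tablet is standing in the nearer aluminium stand, the long way across and screen out, and I handed the job in at about 31 s of the 72 s. `close_job()` gives no verdict, so the result below rests on my own checks.

**What I did**
- **Push:** I pushed the tablet from behind with the finger tips. Its near edge ended about 32 mm over the rim, and I turned it to match the stand's yaw on the way.
- **Tilt:** Moves only slide and roll the tool, so I used the edges of the arm's reach and of the last joint's range to point it sideways, about 5° below level.
- **Pinch and lift:** I gripped the overhanging edge near its right end and lifted the tablet clear.
- **Place:** I rolled it 60° and lowered it along the rest until the wrist force showed it standing on the ledge. Then I opened the fingers gradually and drew back.

**Last checks**
- **Seating:** A fit to the top and side pictures put the tablet's origin at (11.1, −1.4, 57.2) mm in the stand frame, against (11, 0, 56) wanted. Its tilt was 58° and it was square to within about 1.5°.
- **Clearance:** The fingers were well clear of the tablet, and the wrist force read close to zero.
- **Camera disagreement:** The two cameras differed by 3–7 mm on absolute positions, so I compared the tablet with the stand within each camera.
- **Not measured at the end:** I did not re-measure the caddy's turn or the positions of the remotes, tester and box. They looked undisturbed in the pictures taken around the lift.

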